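Load the sample vial into the turbidity meter

ROBOT

A 7-joint arm with a two-finger parallel gripper is mounted at the origin on the work surface. World frame = base frame: x ahead of the robot, y to its left, z up, the work surface at z = 0. Lengths are in m, angles in degrees, forces in N, time in s.
With the tool pointing down it reaches from about 0.425 to 0.875 m from the base axis. Payload 4.7 kg.
Tool frame: the origin (TCP) lies at the very end of the fingers, on their centre line; the grasp point (between the pads) lies 19 mm behind it; z points along the fingers, y is the direction in which the jaws open and shut (so a half turn about z gives the same grasp; the last joint's range is limited). The gripper opens to 87 mm and grips with 3 to 60 N. Pads are 19 mm wide; open, the fingers measure 117 mm over their backs; the gripper's body (75 mm by 190 mm) begins 51 mm behind the grasp point.
Start: joints at [-65.197, 18.392, -4.016, 83.108, 1.295, 78.541, -3.26], TCP at [0.264, 0.594, 0.199] pointing down, gripper open.
Joint ranges: [-163.93, 163.93], [-17.29, 119.83], [-79.2, 71.16], [3.27, 140.29], [-89.18, 269.18], [5.43, 117.66], [-154.24, 154.24]. Speed limits (degrees/s): [147.25, 147.25, 180, 180, 180, 180, 180].

INTERFACE

Orientations are given as [roll, pitch, yaw] about the fixed x, y, z axes, in that order (R = Rz(yaw) Ry(pitch) Rx(roll)).
In Python, from cell import env gives the robot as it stands.
- The arm moves only by the tool servo_tool, never from a script. Its argument "increments" is a list that holds one entry, the list of rows, each a list of 7 numbers: the shift along the tool's x, y, z in m, then the turn, a rotation vector about the tool's x, y, z in degrees, then the opening, from -1 (shut) to 1 (fully open). In form: [[[dx, dy, dz, rx, ry, rz, fingers], ...]]. A call has 1 to 20 rows; each row is the pose to reach, as a shift and turn from the pose commanded when the call began, along the tool's axes at that moment; what a row does not reach only later rows make up. A row lasts 1/10 s, in which the tool goes at most 50 mm and 8.59 degrees, less where a joint would pass 70% of its speed; a pose out of reach is approached as far as the arm can. A call with a gripper value outside its range is refused whole. The fingers move at their own pace and stop on an object; "squeeze" is the grip in N (left out, the last holds). Time passes only in rows, so rows that repeat a pose let the fingers close. It gives the time, the measured TCP pose, the force and the opening at its end, in the units of the state.
- env.get_obs(): the state, without advancing time (a new reading comes with each control period).
- env.read_camera(name): name is "scene" or "top" or "wrist"; returns a dict with "frame" (400x640x3 uint8, blue, green, red), "intrinsics" (3x3 intrinsics, pixels), "rvec" (rotation vector, rad) and "tvec" (3), from world to camera coordinates, as OpenCV has them. Camera axes: x right, y down, z forward; pixel columns grow to the right and rows downward; lengths in m; the calibration is good to about 2 mm. A picture is of the moment at which its call begins. There is no depth.
- env.sign_off(): hands the job in, once; it reports no verdict.
The state is a dict: "time_s": time; "qpos": joint angles; "joint_velocities": joint speeds; "effort": joint torques, N m; "tool_pos": TCP position; "tool_rot": TCP orientation; "force": force on the tool from outside, world axes, zero at the start; "wrist_torque": the same for the moment, N m; "grip_width": finger opening in m.
Only numpy, scipy, OpenCV 4.12 (cv2) and the standard library are available. Lean on these libraries where they do the work, as an engineer would, in place of code of your own. Each camera call takes 0.05 s, during which the arm holds its last target.

TASK

Put the sample vial, the slimmest of the three white-capped glass vials, into the turbidity meter: press the thumb latch so that the sprung lid pops open, stand the vial fully home in the well (its holder may sit a little forward or back, so feel for it), then press the lid down until it snaps shut and stays shut. Work gently: never more than firm thumb pressure (25 N) on the meter, with the hand or with the vial. Leave the other things on the bench where they stand.

Things in the scene. Friction and masses are not known exactly. Their poses are not given: they have to be found in the camera images.
- meter: white bench instrument, fixed, 65 mm high to its deck. Origin: on the bench below well_mouth. x runs level from the thumb latch (front, -x) to the lid hinge (rear, +x), z up. Solid: case x -68 to 95, y -60 to 115 mm; low front step, 42 mm high, x -120 to -68, y -35 to 35; a display strip 8 mm above the deck at y 71 to 107; the metal holder's plate 3 mm above the deck, 72 mm (x) by 56 (y)
- well_mouth (a point): average place of the mouth of the round well, 68 mm above the bench. The well is bored in the metal holder, which is stiff but adjustable: it may sit up to 10 mm either way along meter x from here (not along y); that is not measured, feel for it. It stays put under side forces below 14 N. Well 27 mm wide, 1 mm chamfer, 44 mm deep; the 25 mm vial, when home, shows 36 mm. The shut lid covers it
- latch_pad (a point): point to press on the ribbed black thumb pad, at meter x -100 mm, 71 mm above the bench. Pad: meter x -114 to -76, 40 mm wide (y); its hook stands behind it (x -76 to -62, up to 101 mm above the bench). Press straight down: 1.5 N to start, the lid frees after about 6 mm at 3 N, stop after 12 mm at 5 N; it springs back. The lid swings up at once beside the pressing hand
- latch (a joint): angle of the thumb latch (rad): 0 at rest, grows as it is pressed, lid freed from about 0.2, stop at 0.42
- lid_hinge (a point): middle of the lid's hinge line, which runs along meter y at meter x +75 mm, 69 mm above the bench; same axes as the meter
- lid_press (a point): point on the outer top face of the grey dome lid where to press it shut, 15 mm from its front edge; moves with the lid. In the lid's own axes it is 120 mm in front of the hinge line (-x) and 46 mm above it (+z, out of the top face). The lid is a hollow box, open below: 135 mm long (meter x -60 to 75 when shut), 94 mm wide, 46 mm high
- lid (a joint): lid angle (rad): 0 shut and latched, grows as it opens; freed, its spring swings it up and rearward to its stop at 1.5 (nearly upright; push it over from behind). The spring pulls 1 to 3 N at the front edge. To click under the hook it needs 8 to 12 N at lid_press, the hook giving way from 0.1; gasket stop at -0.02. Let go without a click, it springs open
- vial_mid (a point): centre (half-way up) of the sample vial: clear glass with a white cap, a plain cylinder 25 mm in diameter and 80 mm tall, standing upright, about 70 g. The two other vials are a squat one (42 mm wide, 50 mm tall) and a big one (34 mm wide, 105 mm tall); grip it by its upper half, the lower 44 mm go into the well
- vial_foot (a point): centre of the vial's underside; z up along the vial
- jar: bystander: the squat vial, 42 mm wide, 50 mm tall; origin at the centre of its underside
- flask: bystander: the big tall vial, 34 mm wide, 105 mm tall; origin at the centre of its underside
- tube_rack: bystander: low purple tube rack 70 x 130 x 26 mm; origin at the centre of its underside
- beaker: bystander: glass beaker 66 mm wide, 85 mm tall; origin at the centre of its underside
- dish: bystander: clear flat dish 80 mm wide, 15 mm tall; origin at the centre of its underside
- wash_bottle: bystander: white wash bottle 68 mm wide, 160 mm tall; origin at the centre of its underside
- sharps_bin: bystander: yellow sharps bin 138 mm wide, 166 mm tall; origin at the centre of its underside
- basket: bystander: orange open basket 150 x 200 x 55 mm; origin at the centre of its underside
Mind the look-alikes: they are no part of the job. Leave any yellow look-alike of the part that bears vial_mid alone.

How it is judged (in metres and radians):
On the way, in this order (a step that is already met when the one before it is completed fails the run):
1. the latch is pressed and the lid has popped wide open (over 1.3 rad) (value of joint lid above 1.3 rad), for 0.1 s.
2. the vial stands in the well, fully home, with the lid still open (horizontal distance between vial_foot and well_mouth below 0.014 m and z of vial_foot in the frame of well_mouth below -0.04 m and angle between vial_foot's own z axis and vertical below 0.12 rad and value of joint lid above 0.8 rad), for 0.2 s.
At the end, for the whole second after the job is handed in: the lid is shut and held by its latch (lid below 0.03 rad, latch back at rest below 0.06 rad) with nothing pressing on it, and the vial stands upright in the well, its foot within 14 mm (level distance) of the average place of the well and at least 40 mm below the well's mouth (value of joint lid below 0.03 rad and value of joint latch below 0.06 rad and horizontal distance between vial_foot and well_mouth below 0.014 m and z of vial_foot in the frame of well_mouth below -0.04 m and angle between vial_foot's own z axis and vertical below 0.12 rad); the robot touches nothing.
It fails at once if the robot presses on the meter (latch, lid or case) with more than 25 N (contact force between the arm and meter above 25 N).
It fails at once if the vial is pressed against the meter with more than 25 N (contact force between vial and meter above 25 N).
It fails at once if another thing on the bench is shifted by more than 25 mm or tipped over (distance of any of jar, flask, tube_rack, beaker, dish, wash_bottle, sharps_bin, basket from where it was at the start of the episode above 0.025 m or angle between any of jar, flask, tube_rack, beaker, dish, wash_bottle, sharps_bin, basket's own z axis and vertical above 0.3 rad).
It also fails if it takes over 72 s, if anything falls off the work surface, if the arm or the gripper's body presses on something with over 40 N, if the wrist force passes 120 N, or if a joint passes its speed limit or range.

## Working session

There is one attempt and no reset: what is moved stays moved. The work goes in short steps, Python scripts to look and compute and a tool call to move; the robot and the scene stay as the last step left them, time stands still between calls to the robot, and variables do not carry over. Pictures are saved under pics/ and viewed, and the job is handed in when it is done.

Besides the shell and the picture viewer there is one more tool, called after ">>>" by a JSON object that holds its "name" and its "arguments", one argument or row to a line. servo_tool: Moves the arm, as the interface text tells. Its arguments: {"type":"object","properties":{"increments":{"type":"array","items":{"type":"array","items":{"type":"array","items":{"type":"number"}}}},"squeeze":{"type":"number"}},"required":["increments"]}

```bash
ls; mkdir -p pics; python3 - <<'E'
from cell import env
import cv2
o=env.get_obs(); print(o)
for n in ["scene","top","wrist"]:
    c=env.read_camera(n); cv2.imwrite(f"pics/{n}0.png",c["frame"]); print(n,c["intrinsics"].tolist(),c["rvec"],c["tvec"])
E
```

```text
pics
{'time_s': 0.0, 'qpos': array([-65.19565723,  18.44024788,  -4.01523311,  83.17684013,
         1.29453353,  78.54126297,  -3.25953618]), 'joint_velocities': array([-0.00730938, -0.07987871, -0.03279628,  0.02368164,  0.00629703,
        0.00126051,  0.01431069]), 'effort': array([-7.83417418e-04, -4.91287494e+01, -4.04645959e-01, -3.12534571e+01,
       -6.39746315e-02,  4.38052998e-02,  1.84674118e-04]), 'tool_pos': array([0.26413929, 0.59323113, 0.19763108]), 'tool_rot': array([-1.79886869e+02,  5.51218019e-03,  1.56005543e+02]), 'force': array([-0.87108469,  0.46646867,  0.0612803 ]), 'wrist_torque': array([0.02025931, 0.00666612, 0.00778113]), 'grip_width': 0.0869045892470111}
scene [[372.05929574967115, 0.0, 313.3158347992388], [0.0, 372.05929574967115, 194.26273785740685], [0.0, 0.0, 1.0]] [ 2.16294039  0.70205526 -0.32479787] [-0.50078094 -0.11335626  1.64284436]
top [[373.8811127542877, 0.0, 314.6309615863091], [0.0, 373.8811127542877, 206.58025391280307], [0.0, 0.0, 1.0]] [ 2.1590583  -2.12763983  0.15997224] [0.05580374 0.56295654 1.34619874]
wrist [[318.04129510354534, 0.0, 313.73411801417853], [0.0, 318.04129510354534, 204.48070253236972], [0.0, 0.0, 1.0]] [-2.40878231 -1.56442685 -0.23981783] [-0.6489109  -0.03676961  0.39206466]
```

View pics/scene0.png

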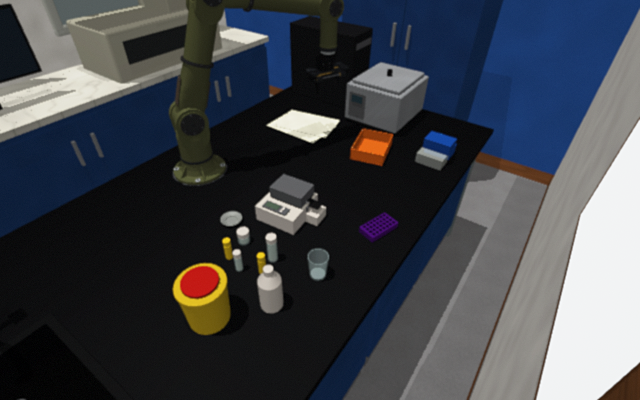

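View pics/top0.png

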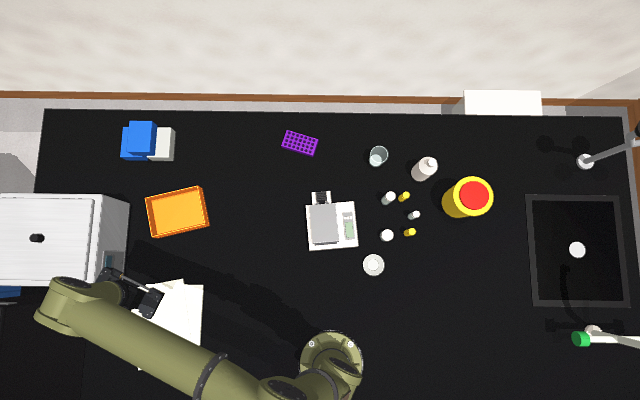

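View pics/wrist0.png

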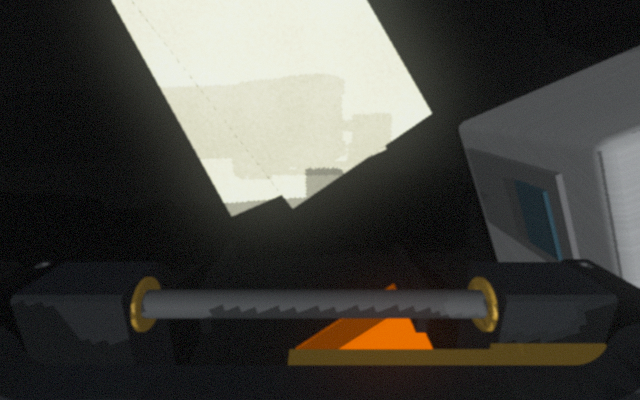

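```bash
cat > h.py <<'E'
import numpy as np, cv2
from cell import env
def cam(n):
    c=env.read_camera(n); R=cv2.Rodrigues(np.array(c["rvec"],float))[0]
    c["R"]=R; c["t"]=np.array(c["tvec"],float).reshape(3); c["C"]=-R.T@c["t"]; return c
def ray(c,p):
    K=c["intrinsics"]; d=c["R"].T@np.linalg.solve(np.array(K),[p[0],p[1],1.]); return d/np.linalg.norm(d)
def onz(c,p,z):
    d=ray(c,p); return c["C"]+d*(z-c["C"][2])/d[2]
def proj(c,X):
    return cv2.projectPoints(np.array(X,float).reshape(-1,3),np.array(c["rvec"],float),np.array(c["tvec"],float),np.array(c["intrinsics"]),None)[0].reshape(-1,2)
def tri(c1,p1,c2,p2):
    P1=np.array(c1["intrinsics"])@np.c_[c1["R"],c1["t"]];P2=np.array(c2["intrinsics"])@np.c_[c2["R"],c2["t"]]
    X=cv2.triangulatePoints(P1,P2,np.array(p1,float).reshape(2,1),np.array(p2,float).reshape(2,1));return (X[:3]/X[3]).ravel()
def crop(c,x0,y0,x1,y1,s,name):
    cv2.imwrite(name,cv2.resize(c["frame"][y0:y1,x0:x1],None,fx=s,fy=s,interpolation=cv2.INTER_CUBIC))
E
python3 - <<'E'
from h import *
c=cam("top"); crop(c,290,130,440,280,5.3/1.34,"pics/t1.png")
crop(c,290,170,370,260,6,"pics/t2.png")
s=cam("scene"); crop(s,210,170,340,290,5,"pics/s1.png")
print(c["C"],s["C"])
E
```

```text
[0.35518823 0.06171499 1.41503277] [ 1.18794262 -0.80326809  0.95190415]
```

View pics/t1.png

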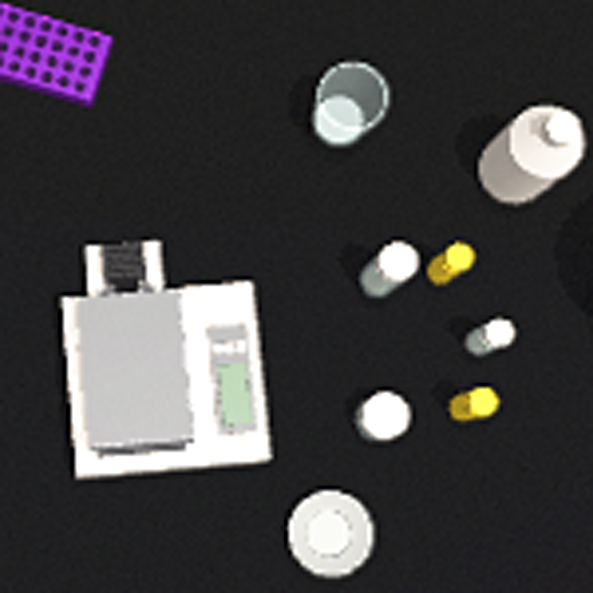

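View pics/t2.png

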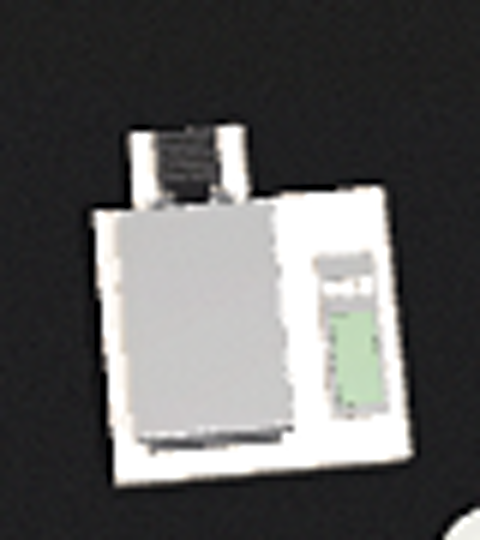

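View pics/s1.png

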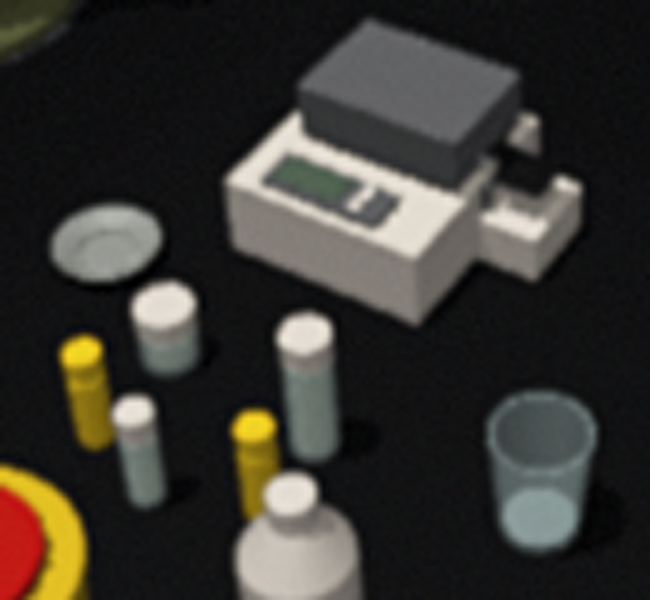

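```bash
cat > pose.py <<'E'
from h import *
from scipy.optimize import least_squares
c=cam("top"); s=cam("scene")
T=[((95,210),(-68,-60,65)),((385,188),(-68,115,65)),((412,457),(95,115,33)),((118,212),(-60,-47,115)),((272,205),(-60,47,115)),((293,428),(75,47,115)),((133,437),(75,-47,115))]
S=[((415,258),(-68,115,65)),((228,183),(95,115,65)),((418,325),(-68,115,0)),((233,248),(95,115,0)),((452,140),(-60,47,115)),((300,88),(75,47,115)),((372,20),(75,-47,115)),((520,72),(-60,-47,115))]
T.pop(2)
tp=np.array([[(u+.5)/6-.5+290,(v+.5)/6-.5+170] for (u,v),_ in T]);sp=np.array([[(u+.5)/5-.5+210,(v+.5)/5-.5+170] for (u,v),_ in S])
tX=np.array([x for _,x in T])/1e3;sX=np.array([x for _,x in S])/1e3
def W(q,X):
    a=q[2];R=np.array([[np.cos(a),-np.sin(a),0],[np.sin(a),np.cos(a),0],[0,0,1]]);return X@R.T+[q[0],q[1],0]
def f(q,m=3):
    r=[]
    if m&1:r.append((proj(c,W(q,tX))-tp).ravel())
    if m&2:r.append((proj(s,W(q,sX))-sp).ravel())
    return np.concatenate(r)
for m in (1,2,3):
    r=least_squares(f,[.55,.0,3.1],args=(m,)); print(m,r.x[:2],np.degrees(r.x[2]),np.abs(r.fun).max(),np.sqrt(np.mean(r.fun**2)))
q=r.x
for n,p in dict(well=(0,0,68),latch=(-100,0,71),hinge=(75,0,69)).items(): print(n,W(q,np.array([p])/1e3))
E
python3 pose.py
python3 - <<'E'
from h import *
c=cam("top"); s=cam("scene")
# vial: cap top centres
k=593/150
t=[(v+.5)/k-.5 for v in (497,333)]; t=(t[0]+290,t[1]+130)
sc=((134+.5)/5-.5+210,(405+.5)/5-.5+170)
print(t,sc,onz(c,t,.08),onz(s,sc,.08),tri(c,t,s,sc))
for n,(u,v),z in [("flask",(399,262),.105),("jar",(384,417),.05),("ytop",(462,256),.08),("ybot",(484,402),.08),("wash",(557,128),.16),("beaker",(352,95),.085),("dish",(331,533),.015)]:
    p=((u+.5)/k-.5+290,(v+.5)/k-.5+130); print(n,onz(c,p,z))
f=c["frame"]; hsv=cv2.cvtColor(f,cv2.COLOR_BGR2HSV)
m=cv2.inRange(hsv,(0,0,180),(180,60,255)); n,l,st,ce=cv2.connectedComponentsWithStats(m)
for i in range(n):
    if st[i,4]>15 and 370<ce[i][0]<430: print(ce[i],st[i])
E
```

```text
1 [0.50219103 0.03206149] 184.80074288923123 1.0238074791099336 0.479343720042527
2 [0.50454821 0.03021362] 186.09576421977417 0.9289474298226992 0.4610271664566161
3 [0.50326781 0.03138361] 185.6926627300142 1.5071203710887175 0.574969089377498
well [[0.50326781 0.03138361 0.068     ]]
latch [[0.60277464 0.04130284 0.071     ]]
hinge [[0.42863769 0.02394418 0.069     ]]
(415.34317032040474, 213.85919055649242) (236.4, 250.6) [ 0.53520207 -0.29902727  0.08      ] [ 0.53524879 -0.29836333  0.08      ] [ 0.53532882 -0.29874309  0.08037777]
flask [ 0.59501943 -0.20568638  0.105     ]
jar [ 0.459463   -0.20078772  0.05      ]
ytop [ 0.60604365 -0.26871385  0.08      ]
ybot [ 0.47206658 -0.28566182  0.08      ]
wash [ 0.70604764 -0.33449822  0.16      ]
beaker [ 0.75582082 -0.16852984  0.085     ]
dish [ 0.35280585 -0.1563698   0.015     ]
[375.16964286 159.71428571] [370 154  12  12 112]
[427.24829932 166.70068027] [417 157  21  24 294]
[390.12820513 195.70512821] [385 191  11  10  78]
[415.68292683 213.85365854] [412 211   8   7  41]
[386.93518519 234.63888889] [381 229  12  12 108]
[373.03724928 264.29226361] [363 254  21  21 349]
```

Candidates: white-capped vials in top view at (415,214) slim, (390,196) big and (387,235) squat; yellow look-alikes at (404,195) and (409,231). In the crops the (415,214) / scene (236,251) vial is the slimmest white-capped one, so I choose it. First the latch.

>>> {"name": "servo_tool", "arguments": {
  "increments": [
    [[-0.537,-0.364,0,0,0,-29.7,-1],[-0.537,-0.364,0,0,0,-29.7,-1],[-0.537,-0.364,0,0,0,-29.7,-1],[-0.537,-0.364,0,0,0,-29.7,-1],[-0.537,-0.364,0,0,0,-29.7,-1],[-0.537,-0.364,0,0,0,-29.7,-1],[-0.537,-0.364,0,0,0,-29.7,-1],[-0.537,-0.364,0,0,0,-29.7,-1],[-0.537,-0.364,0,0,0,-29.7,-1],[-0.537,-0.364,0,0,0,-29.7,-1],[-0.537,-0.364,0,0,0,-29.7,-1],[-0.537,-0.364,0,0,0,-29.7,-1],[-0.537,-0.364,0,0,0,-29.7,-1],[-0.537,-0.364,0,0,0,-29.7,-1],[-0.537,-0.364,0,0,0,-29.7,-1],[-0.537,-0.364,0,0,0,-29.7,-1],[-0.537,-0.364,0,0,0,-29.7,-1],[-0.537,-0.364,0,0,0,-29.7,-1]]
  ]
}}

```text
time_s: 2.25
tool_pos: [0.6065, 0.0448, 0.1989]
tool_rot: [180.0, 0.0, -174.1]
force: [-0.2, -0.3, -0.2]
grip_width: 0.0006
```

```bash
python3 - <<'E'
from h import *
o=env.get_obs();print(o["tool_pos"],o["qpos"])
c=cam("wrist");cv2.imwrite("pics/w1.png",c["frame"]);print(c["C"])
import numpy as np
a=np.radians(185.7);R=np.array([[np.cos(a),-np.sin(a),0],[np.sin(a),np.cos(a),0],[0,0,1]])
for p in [(-100,0,71),(-114,20,71),(-114,-20,71),(-120,35,42),(-120,-35,42),(-60,47,115),(-60,-47,115)]:
    print(p,proj(c,R@(np.array(p)/1e3)+[.5033,.0314,0]))
E
```

```text
[0.60651057 0.0447738  0.19893133] [-22.32413155  13.398622    18.54786231  90.1385048   -4.37549426
  77.16213116  92.59289913]
[0.52335659 0.03614171 0.38431004]
(-100, 0, 71) [[310.86604384 185.69071207]]
(-114, 20, 71) [[291.41204499 198.86684557]]
(-114, -20, 71) [[330.32434103 198.96106231]]
(-120, 35, 42) [[279.85734895 196.56298232]]
(-120, -35, 42) [[342.3257154  196.71455255]]
(-60, 47, 115) [[254.75593905 152.41582309]]
(-60, -47, 115) [[366.04074747 152.69681771]]
```

View pics/w1.png

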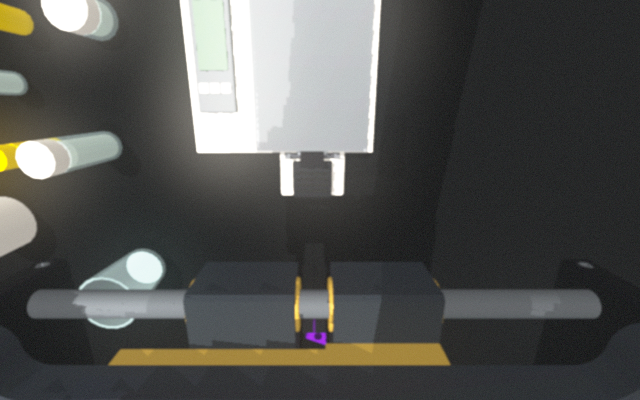

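The picture shows the front step at columns 280–345, rows 152–195, within 1–3 px of my projection; the lid is at the top. The pose holds, so I go down onto the pad.

>>> {"name": "servo_tool", "arguments": {
  "increments": [
    [[0,-0.003,0.04,0,0,0,-1],[0,-0.003,0.08,0,0,0,-1],[0,-0.003,0.11,0,0,0,-1],[0,-0.003,0.12,0,0,0,-1],[0,-0.003,0.123,0,0,0,-1],[0,-0.003,0.125,0,0,0,-1],[0,-0.003,0.127,0,0,0,-1],[0,-0.003,0.129,0,0,0,-1],[0,-0.003,0.131,0,0,0,-1],[0,-0.003,0.133,0,0,0,-1],[0,-0.003,0.134,0,0,0,-1]]
  ]
}}

```text
time_s: 3.4
tool_pos: [0.6072, 0.0399, 0.0647]
tool_rot: [180.0, 0.0, -174.3]
force: [1.1, 0.8, 0.4]
grip_width: 0.0006
```

```bash
python3 - <<'E'
from h import *
c=cam("top");crop(c,270,130,430,290,3.7,"pics/t3.png")
E
```

```text
(no output)
```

View pics/t3.png

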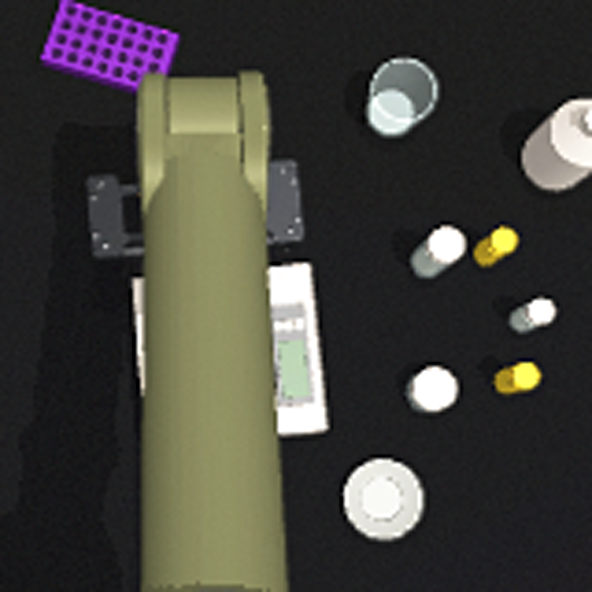

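The arm hides the meter in this view. I keep pressing in small steps.

>>> {"name": "servo_tool", "arguments": {
  "increments": [
    [[0,0,0.0015,0,0,0,-1],[0,0,0.003,0,0,0,-1],[0,0,0.003,0,0,0,-1]]
  ]
}}

```text
time_s: 3.75
tool_pos: [0.607, 0.0399, 0.0615]
tool_rot: [180.0, -0.0, -174.3]
force: [1.2, -0.8, 0.7]
grip_width: 0.0008
```

```bash
python3 - <<'E'
from h import *
print(env.get_obs()["force"])
c=cam("scene");crop(c,180,80,380,230,4,"pics/s2.png")
cv2.imwrite("pics/w2.png",cam("wrist")["frame"])
E
```

```text
[ 1.15882559 -0.83628858  0.68929107]
```

View pics/s2.png

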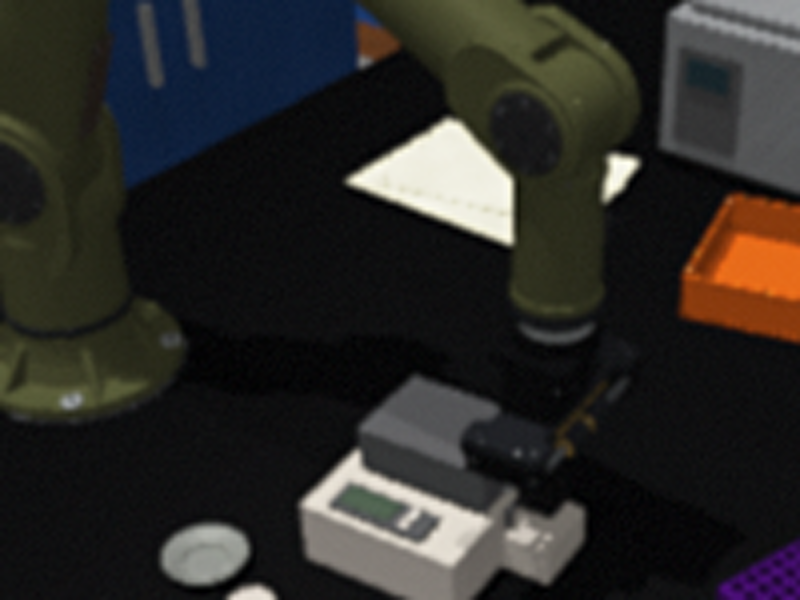

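View pics/w2.png

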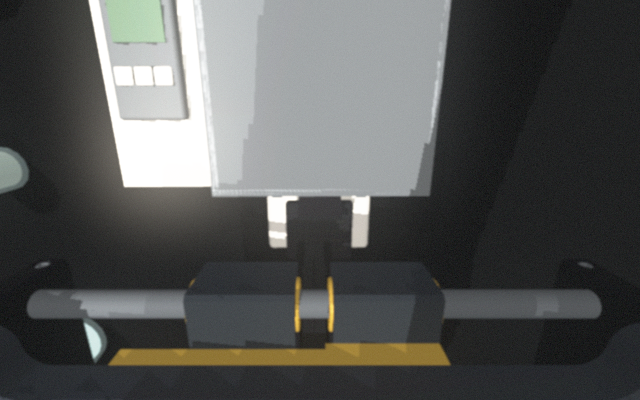

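>>> {"name": "servo_tool", "arguments": {
  "increments": [
    [[0,0,0.0015,0,0,0,-1],[0,0,0.003,0,0,0,-1],[0,0,0.003,0,0,0,-1]]
  ]
}}

```text
time_s: 4.15
tool_pos: [0.607, 0.0399, 0.0585]
tool_rot: [180.0, -0.0, -174.3]
force: [-0.6, 0.2, -0.1]
grip_width: 0.0005
```

```bash
python3 - <<'E'
from h import *
print(env.get_obs()["force"])
c=cam("scene");crop(c,260,150,350,230,8,"pics/s3.png")
E
```

```text
[-0.58959701  0.15523149 -0.11492024]
```

View pics/s3.png

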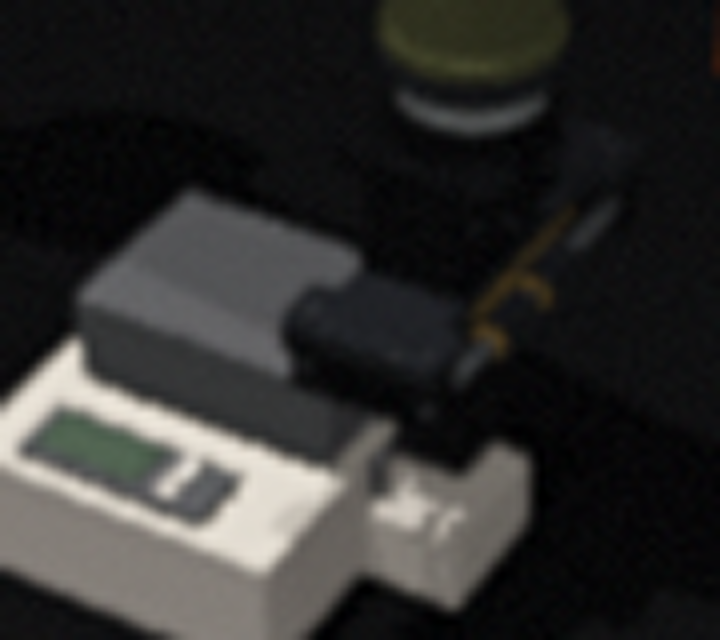

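```bash
python3 - <<'E'
from h import *
o=env.get_obs();c=cam("scene")
a=np.radians(185.7);R=np.array([[np.cos(a),-np.sin(a),0],[np.sin(a),np.cos(a),0],[0,0,1]])
def m(p): return R@(np.array(p)/1e3)+[.5033,.0314,0]
P=[o["tool_pos"],m((-114,20,71)),m((-76,20,71)),m((-114,-20,71)),m((-120,35,42)),m((-120,35,0)),m((-62,20,101))]
for p in P: print(p,((proj(c,p)[0]-[260,150]+.5)*8-.5).round())
f=c["frame"][140:225,270:345].astype(float); f=(255*(f/255)**.45).astype('uint8')
f=cv2.resize(f,None,fx=8,fy=7,interpolation=cv2.INTER_CUBIC); 
cv2.imwrite("pics/s4.png",f)
for p in P: print(((proj(c,p)[0]-[270,140]+.5)*[8,7]).round())
E
```

```text
[0.60707891 0.03992158 0.05857294] [464. 462.]
[0.61872273 0.02282134 0.071     ] [464. 471.]
[0.58091062 0.01904719 0.071     ] [391. 443.]
[0.61474994 0.06262356 0.071     ] [507. 421.]
[0.62618286 0.00849143 0.042     ] [458. 543.]
[0.62618286 0.00849143 0.        ] [457. 610.]
[0.56697984 0.01765671 0.101     ] [364. 382.]
[384. 474.]
[384. 483.]
[311. 458.]
[427. 439.]
[378. 545.]
[377. 604.]
[284. 405.]
```

View pics/s4.png

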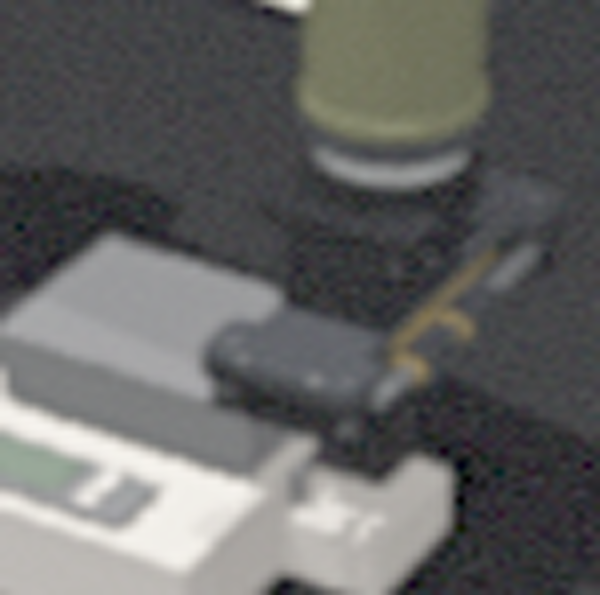

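>>> {"name": "servo_tool", "arguments": {
  "increments": [
    [[0,0,0.001,0,0,0,-1],[0,0,0.002,0,0,0,-1],[0,0,0.002,0,0,0,-1]]
  ]
}}

```text
time_s: 4.55
tool_pos: [0.6071, 0.0399, 0.0566]
tool_rot: [180.0, -0.0, -174.3]
force: [-0.3, -0.0, -1.1]
grip_width: 0.0005
```

```bash
python3 - <<'E'
from h import *
F=[]
for i in range(1):
    print(env.get_obs()["force"],env.get_obs()["effort"])
cv2.imwrite("pics/w3.png",cam("wrist")["frame"])
E
```

```text
[-0.32051609 -0.014196   -1.13500744] [ 1.16514304e-02 -4.53482795e+01  3.63219023e+00 -2.79804879e+01
  4.81327821e-02  5.19952364e-02  2.16316075e-03]
```

View pics/w3.png

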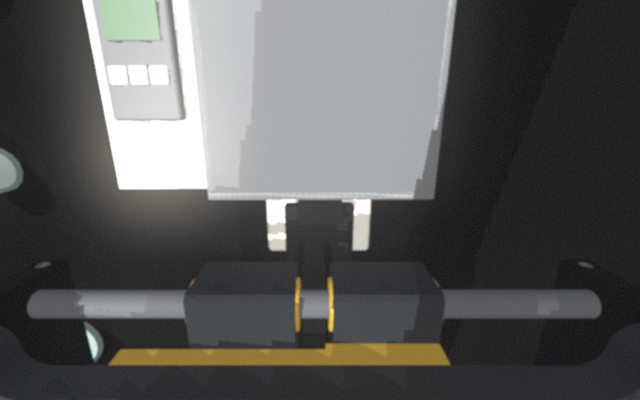

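```bash
python3 - <<'E'
from h import *
o=env.get_obs();c=cam("wrist")
print(o["tool_pos"],proj(c,o["tool_pos"]),c["C"],c["R"][2])
a=np.radians(185.7);R=np.array([[np.cos(a),-np.sin(a),0],[np.sin(a),np.cos(a),0],[0,0,1]])
def m(p): return R@(np.array(p)/1e3)+[.5033,.0314,0]
for p in [(-114,20,71),(-114,-20,71),(-76,20,71),(-120,35,42),(-120,-35,42),(-60,47,115),(-60,-47,115),(-62,20,101)]: print(p,proj(c,m(p)))
E
```

```text
[0.60716135 0.03990532 0.05666554] [[313.89968649 241.52246069]] [0.52402517 0.03165991 0.24207948] [ 0.30115359  0.02928413 -0.95312589]
(-114, 20, 71) [[283.72896123 266.34198055]]
(-114, -20, 71) [[350.22894066 266.34683402]]
(-76, 20, 71) [[281.78982516 206.23924792]]
(-120, 35, 42) [[266.15874268 253.68533369]]
(-120, -35, 42) [[367.00569924 253.68959903]]
(-60, 47, 115) [[205.94468666 202.23295563]]
(-60, -47, 115) [[430.68076962 202.21441737]]
(-62, 20, 101) [[274.59978551 197.40060767]]
```

>>> {"name": "servo_tool", "arguments": {
  "increments": [
    [[0,0,0.001,0,0,0,-1],[0,0,0.002,0,0,0,-1],[0,0,0.003,0,0,0,-1],[0,0,0.003,0,0,0,-1]]
  ]
}}

```text
time_s: 5.05
tool_pos: [0.6071, 0.0399, 0.0535]
tool_rot: [180.0, -0.0, -174.3]
force: [-0.1, -0.1, 0.1]
grip_width: 0.0002
```

```bash
python3 - <<'E'
from h import *
print(env.get_obs()["force"],env.get_obs()["wrist_torque"])
c=cam("wrist");f=c["frame"][150:280,220:410].astype(float); f=(255*(f/255)**.4).astype('uint8')
cv2.imwrite("pics/w4.png",cv2.resize(f,None,fx=4,fy=4,interpolation=cv2.INTER_CUBIC))
E
```

```text
[-0.14256593 -0.0641486   0.09133294] [ 0.06953153 -0.00761348 -0.06201861]
```

View pics/w4.png

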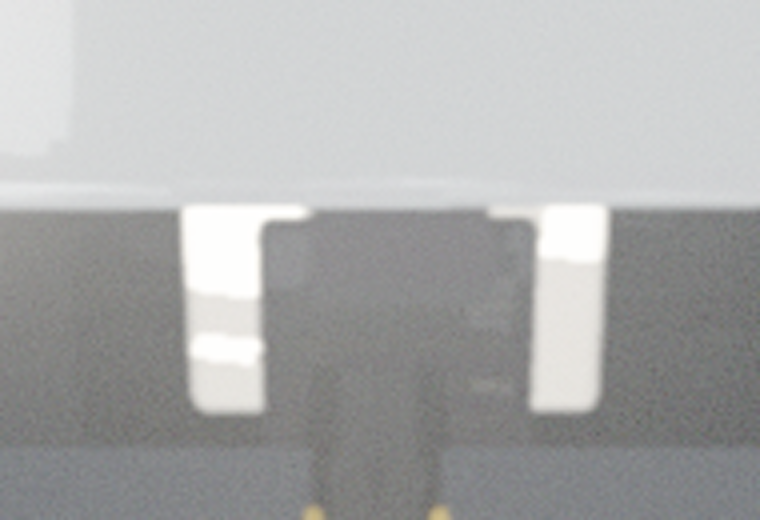

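```bash
python3 - <<'E'
from h import *
c=cam("scene")
a=np.radians(185.7);R=np.array([[np.cos(a),-np.sin(a),0],[np.sin(a),np.cos(a),0],[0,0,1]])
def m(p): return R@(np.array(p)/1e3)+[.5033,.0314,0]
f=cv2.imread("pics/scene0.png")[180:235,280:340].astype(float); f=(255*(f/255)**.45).astype('uint8')
f=cv2.resize(f,None,fx=10,fy=10,interpolation=cv2.INTER_CUBIC)
for p in [(-114,20,71),(-114,-20,71),(-76,20,71),(-76,-20,71),(-120,35,42),(-120,-35,42),(-62,20,101),(-100,0,71)]:
    q=((proj(c,m(p))[0]-[280,180]+.5)*10-.5); print(p,q); cv2.circle(f,tuple(int(v) for v in q),3,(0,0,255),-1)
cv2.imwrite("pics/s5.png",f)
E
```

```text
(-114, 20, 71) [379.54030237 288.92942263]
(-114, -20, 71) [433.5109487  226.71985701]
(-76, 20, 71) [288.37023815 253.75926526]
(-76, -20, 71) [343.55264139 192.90031395]
(-120, 35, 42) [372.34157581 378.75664468]
(-120, -35, 42) [465.25848619 268.88380105]
(-62, 20, 101) [254.69056971 177.45951485]
(-100, 0, 71) [373.20291354 244.72192651]
```

View pics/s5.png

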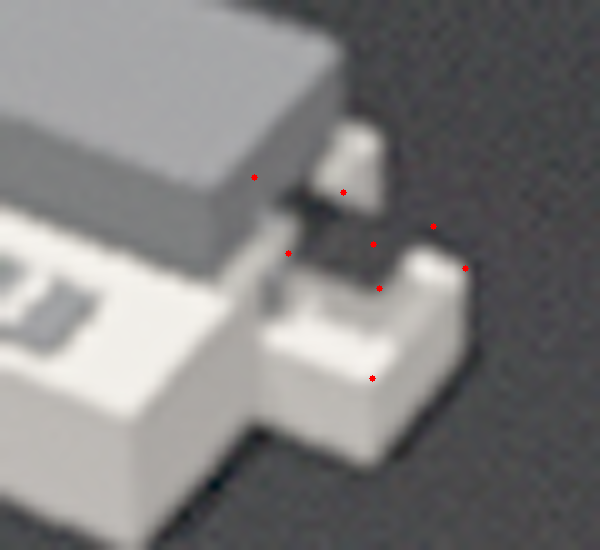

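```bash
python3 - <<'E'
from h import *
c=cam("scene")
f=c["frame"][180:235,280:340].astype(float); f=(255*(f/255)**.4).astype('uint8')
f=cv2.resize(f,None,fx=10,fy=10,interpolation=cv2.INTER_CUBIC)
q=((proj(c,env.get_obs()["tool_pos"])[0]-[280,180]+.5)*10-.5);print(q); cv2.circle(f,tuple(int(v) for v in q),3,(0,0,255),-1)
cv2.imwrite("pics/s6.png",f)
E
```

```text
[380.37583413 287.16421836]
```

View pics/s6.png

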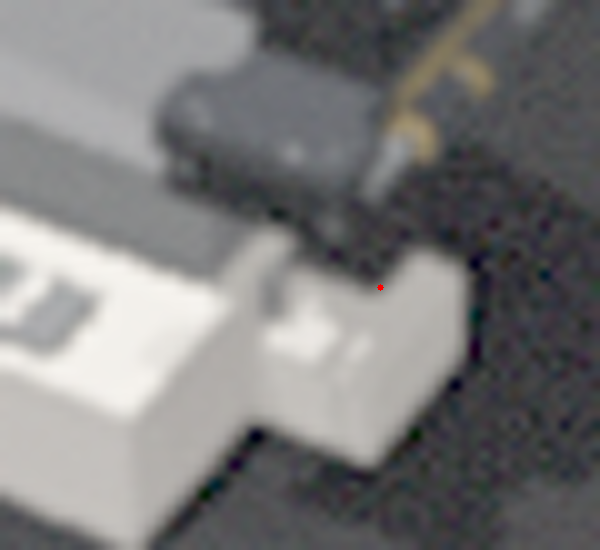

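>>> {"name": "servo_tool", "arguments": {
  "increments": [
    [[0,0,0.001,0,0,0,-1],[0,0,0.002,0,0,0,-1],[0,0,0.002,0,0,0,-1]]
  ]
}}

```text
time_s: 5.5
tool_pos: [0.6071, 0.0399, 0.0516]
tool_rot: [180.0, -0.0, -174.3]
force: [0.1, 0.6, -0.6]
grip_width: 0.0006
```

>>> {"name": "servo_tool", "arguments": {
  "increments": [
    [[0,0,0.001,0,0,0,-1],[0,0,0.002,0,0,0,-1],[0,0,0.002,0,0,0,-1]]
  ]
}}

```text
time_s: 5.8
tool_pos: [0.6071, 0.0399, 0.0496]
tool_rot: [180.0, -0.0, -174.3]
force: [0.2, -0.4, 0.4]
grip_width: 0.0002
```

```bash
python3 - <<'E'
from h import *
c=cam("wrist")
f=c["frame"].astype(float); f=(255*(f/255)**.4).astype('uint8')
cv2.imwrite("pics/w5.png",f)
c=cam("scene")
f=c["frame"][140:235,230:340].astype(float); f=(255*(f/255)**.4).astype('uint8')
cv2.imwrite("pics/s7.png",cv2.resize(f,None,fx=6,fy=6,interpolation=cv2.INTER_CUBIC))
E
```

```text
(no output)
```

View pics/w5.png

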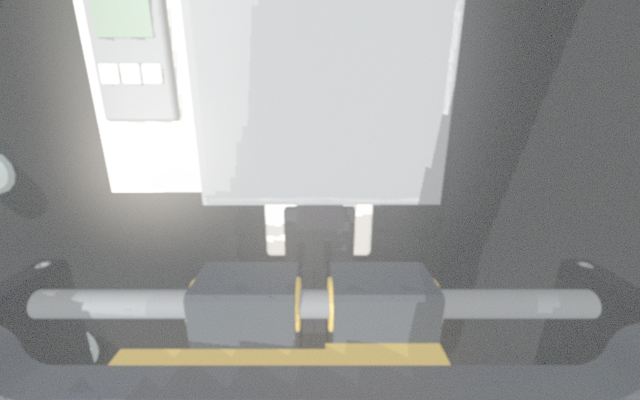

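View pics/s7.png

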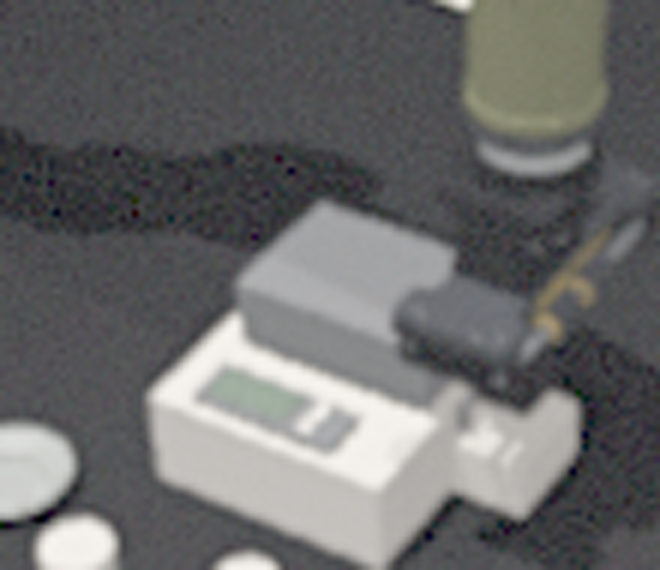

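```bash
python3 - <<'E'
from h import *
o=env.get_obs();c=cam("wrist");print(o["force"],o["tool_pos"],o["effort"])
a=np.radians(185.7);R=np.array([[np.cos(a),-np.sin(a),0],[np.sin(a),np.cos(a),0],[0,0,1]])
def m(p): return R@(np.array(p)/1e3)+[.5033,.0314,0]
for th in (0,.02,.05,.1):
    for y in (47,-47):
        p=(75-135*np.cos(th)+46*np.sin(th),y,69+135*np.sin(th)+46*np.cos(th)); print(th,p[2],proj(c,m(p)))
for p in [(-68,60,65),(-68,115,65),(-120,35,42),(-120,-35,42)]: print(p,proj(c,m(p)))
E
```

```text
[-0.17469561 -0.30455843 -0.20428833] [0.60722757 0.03995097 0.04974284] [-2.59353525e-03 -4.54493630e+01  3.66837434e+00 -2.76715243e+01
  4.84900328e-02  7.63082248e-02  1.68222355e-04]
0 115.0 [[200.29239299 207.28263141]]
0 115.0 [[436.81899548 207.26520999]]
0.02 117.69062031026255 [[197.66962001 207.12051049]]
0.02 117.69062031026255 [[439.65453366 207.10259166]]
0.05 121.68969982971001 [[193.50517817 206.57786384]]
0.05 121.68969982971001 [[444.15691097 206.55897275]]
0.1 128.24770285011098 [[185.88486717 204.77548694]]
0.1 128.24770285011098 [[452.39594876 204.75423368]]
(-68, 60, 65) [[209.12665591 192.95948676]]
(-68, 115, 65) [[110.08011368 192.97022684]]
(-120, 35, 42) [[264.68745195 258.24363895]]
(-120, -35, 42) [[368.65550964 258.24884658]]
```

>>> {"name": "servo_tool", "arguments": {
  "increments": [
    [[0,0,0.001,0,0,0,-1],[0,0,0.002,0,0,0,-1],[0,0,0.002,0,0,0,-1]]
  ]
}}

```text
time_s: 6.25
tool_pos: [0.6073, 0.0399, 0.0478]
tool_rot: [180.0, 0.0, -174.3]
force: [-1.0, -0.0, 0.5]
grip_width: 0.0004
```

>>> {"name": "servo_tool", "arguments": {
  "increments": [
    [[0,0,0.001,0,0,0,-1],[0,0,0.002,0,0,0,-1],[0,0,0.002,0,0,0,-1]]
  ]
}}

```text
time_s: 6.55
tool_pos: [0.6078, 0.04, 0.0461]
tool_rot: [180.0, 0.1, -174.3]
force: [1.4, -0.2, 1.0]
grip_width: 0.0008
```

>>> {"name": "servo_tool", "arguments": {
  "increments": [
    [[0,0,-0.005,0,0,0,-1],[0,0,-0.005,0,0,0,-1]]
  ]
}}

```text
time_s: 6.75
tool_pos: [0.6073, 0.0399, 0.0513]
tool_rot: [180.0, 0.0, -174.3]
force: [0.0, -0.3, 1.1]
grip_width: 0.0005
```

```bash
python3 - <<'E'
from h import *
o=env.get_obs();print(o["force"],o["wrist_torque"],o["tool_pos"],o["effort"])
c=cam("wrist");f=c["frame"][180:270,230:400].astype(float); f=np.clip(f*4,0,255).astype('uint8')
cv2.imwrite("pics/w6.png",cv2.resize(f,None,fx=4.5,fy=4.5,interpolation=cv2.INTER_CUBIC))
E
```

```text
[ 0.01415766 -0.33817951  1.08151023] [ 0.07203747  0.02280497 -0.01525539] [0.6073097  0.03991193 0.05128388] [-6.21989602e-02 -4.52251017e+01  3.59146625e+00 -2.75152194e+01
  5.26618562e-02  1.67893572e-01 -1.00603243e-02]
```

View pics/w6.png

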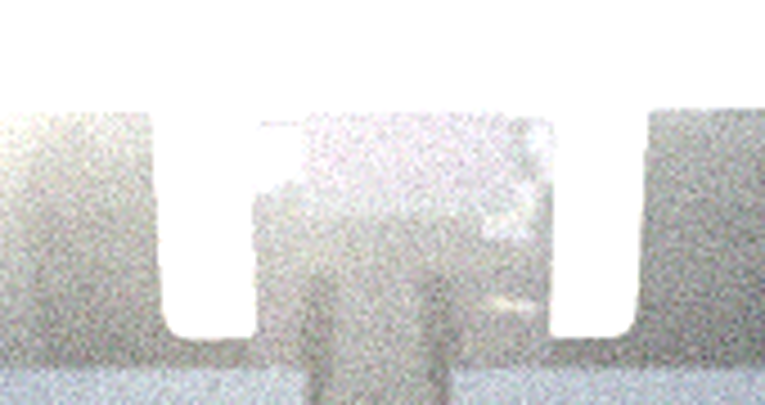

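>>> {"name": "servo_tool", "arguments": {
  "increments": [
    [[0,0,-0.012,0,0,0,-1],[0,0,-0.024,0,0,0,-1],[0,0,-0.034,0,0,0,-1],[0,0,-0.034,0,0,0,-1]]
  ]
}}

```text
time_s: 7.2
tool_pos: [0.6089, 0.0401, 0.0874]
tool_rot: [180.0, 0.2, -174.3]
force: [0.6, -0.7, 0.5]
grip_width: 0.0004
```

```bash
python3 - <<'E'
from h import *
o=env.get_obs();print(o["force"],o["wrist_torque"],o["tool_pos"],o["effort"])
a=np.radians(185.7);R=np.array([[np.cos(a),-np.sin(a),0],[np.sin(a),np.cos(a),0],[0,0,1]])
def m(p): return R@(np.array(p)/1e3)+[.5033,.0314,0]
c=cam("wrist");f=c["frame"][150:270,230:400].astype(float); f=np.clip(f*4,0,255).astype('uint8')
f=cv2.resize(f,None,fx=4.5,fy=4.5,interpolation=cv2.INTER_CUBIC)
for p in [(-114,20,71),(-114,-20,71),(-76,20,71),(-76,-20,71),(-120,35,42),(-120,-35,42)]:
    q=((proj(c,m(p))[0]-[230,150]+.5)*4.5-.5); print(p,q.round()); cv2.circle(f,tuple(int(v) for v in q),3,(0,0,255),-1)
cv2.imwrite("pics/w7.png",f)
s=cam("scene")
f=s["frame"][180:235,280:340].astype(float); f=(255*(f/255)**.45).astype('uint8')
cv2.imwrite("pics/s8.png",cv2.resize(f,None,fx=10,fy=10,interpolation=cv2.INTER_CUBIC))
E
```

```text
[ 0.56892955 -0.71234974  0.50989672] [ 0.00862812  0.02238248 -0.03455556] [0.60894875 0.04005179 0.08742613] [-1.14337953e-01 -4.41860962e+01  3.26091349e+00 -2.83851618e+01
  5.95315942e-02  2.74267523e-01 -2.06867745e-02]
(-114, 20, 71) [262. 417.]
(-114, -20, 71) [522. 417.]
(-76, 20, 71) [255. 178.]
(-76, -20, 71) [530. 178.]
(-120, 35, 42) [190. 379.]
(-120, -35, 42) [591. 378.]
```

View pics/w7.png

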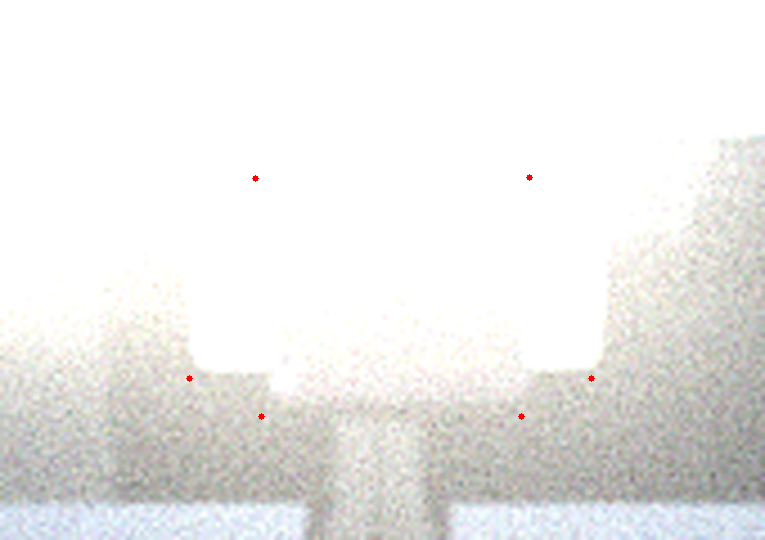

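View pics/s8.png

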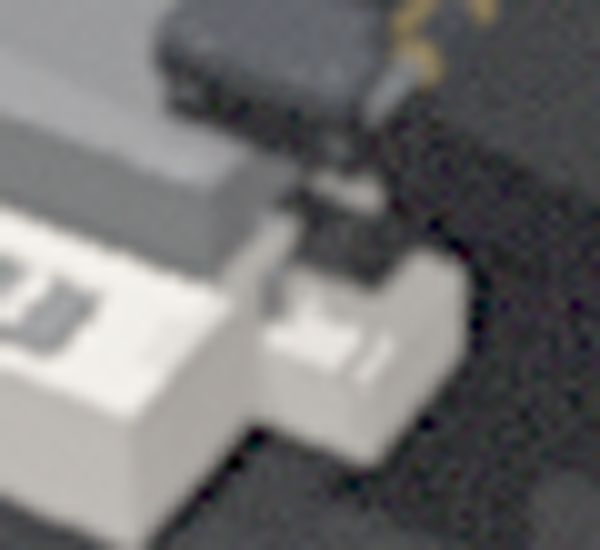

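```bash
python3 - <<'E'
from h import *
from scipy.spatial.transform import Rotation as Ro
o=env.get_obs();s=cam("scene")
R=Ro.from_euler("xyz",o["tool_rot"],degrees=True).as_matrix();p=o["tool_pos"]
x0,y0=275,165
f=s["frame"][y0:y0+60,x0:x0+75].astype(float); f=(255*(f/255)**.4).astype('uint8')
f=cv2.resize(f,None,fx=10,fy=10,interpolation=cv2.INTER_CUBIC)
for d in [(0,0,0),(.0095,0,0),(-.0095,0,0),(0,0,-.07),(0.037,0.095,-.07),(0.037,-0.095,-.07),(-0.037,0.095,-.07),(-0.037,-0.095,-.07)]:
    q=((proj(s,p+R@np.array(d))[0]-[x0,y0]+.5)*10-.5); print(d,q.round());cv2.circle(f,tuple(int(v) for v in q),3,(0,0,255),-1)
cv2.imwrite("pics/s9.png",f); print(p)
E
```

```text
(0, 0, 0) [432. 371.]
(0.0095, 0, 0) [410. 363.]
(-0.0095, 0, 0) [455. 380.]
(0, 0, -0.07) [435. 218.]
(0.037, 0.095, -0.07) [475.  51.]
(0.037, -0.095, -0.07) [199. 334.]
(-0.037, 0.095, -0.07) [653. 111.]
(-0.037, -0.095, -0.07) [391. 407.]
[0.60754601 0.04004863 0.08538489]
```

View pics/s9.png

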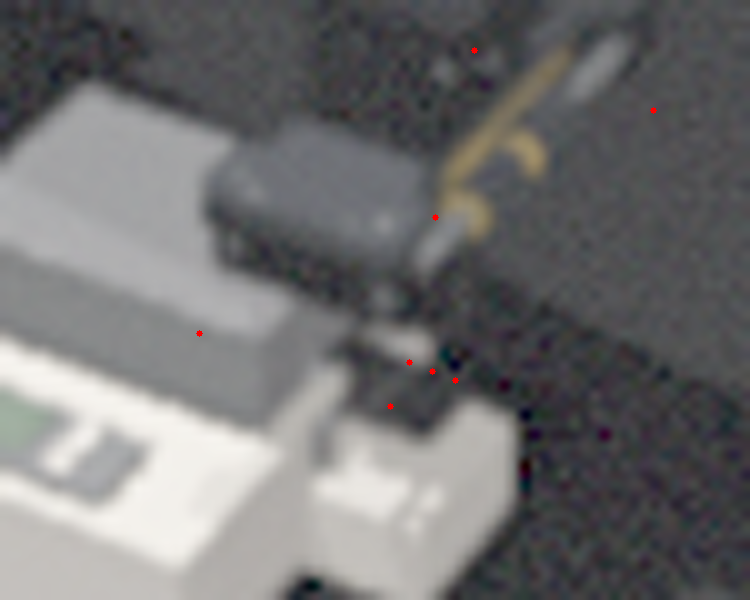

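```bash
python3 - <<'E'
import cv2,numpy as np
for n in ("wrist0","w1"):
    f=cv2.imread(f"pics/{n}.png").astype(float); f=np.clip(f*5,0,255).astype('uint8'); cv2.imwrite(f"pics/{n}_b.png",f)
E
```

```text
(no output)
```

View pics/wrist0_b.png

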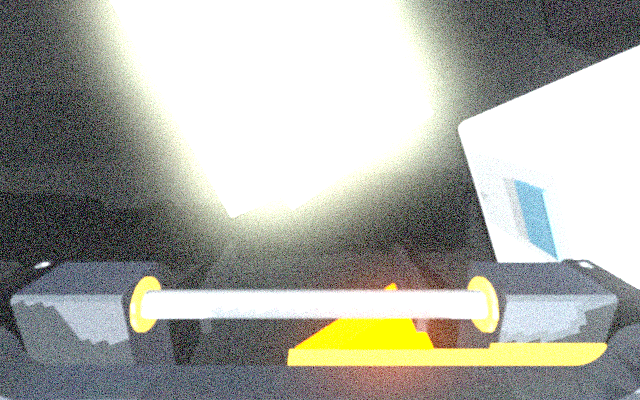

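View pics/w1_b.png

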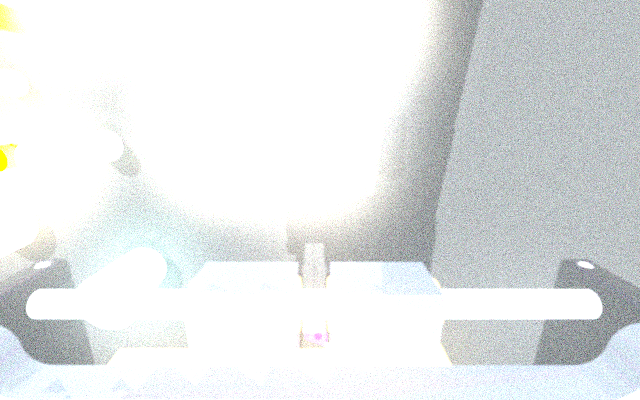

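```bash
python3 - <<'E'
from h import *
from scipy.spatial.transform import Rotation as Ro
o=env.get_obs();c=cam("wrist")
R=Ro.from_euler("xyz",o["tool_rot"],degrees=True).as_matrix();p=o["tool_pos"]
for h in (0,-.01,-.02,-.03,-.051,-.07):
  for x in (0.0095,0,-.0095): print(h,x,proj(c,p+R@np.array([x,0,h])).round(1),proj(c,p+R@np.array([x,0.007,h]))[0][0].round(1))
E
```

```text
0 0.0095 [[313.9 227.7]] 325.1
0 0 [[314.  241.6]] 325.0
0 -0.0095 [[314.  255.1]] 324.8
-0.01 0.0095 [[313.9 233.9]] 325.7
-0.01 0 [[314.  248.4]] 325.5
-0.01 -0.0095 [[314.  262.5]] 325.4
-0.02 0.0095 [[313.9 240.8]] 326.3
-0.02 0 [[313.9 256. ]] 326.1
-0.02 -0.0095 [[314.  270.7]] 325.9
-0.03 0.0095 [[313.9 248.5]] 327.0
-0.03 0 [[313.9 264.4]] 326.8
-0.03 -0.0095 [[314.  279.7]] 326.6
-0.051 0.0095 [[313.9 267.8]] 328.7
-0.051 0 [[313.9 285.3]] 328.5
-0.051 -0.0095 [[313.9 302.3]] 328.2
-0.07 0.0095 [[313.9 290.2]] 330.7
-0.07 0 [[313.9 309.7]] 330.4
-0.07 -0.0095 [[313.9 328.3]] 330.1
```

Evidence: no contact down to TCP z 0.048, and in the scene picture the white face at (400,340) would have been covered by a finger reaching the reported TCP. So the real fingertips end about 23 mm short of it. The slight deflection at 0.046 was the first touch on the pad, so I go down again and press.

>>> {"name": "servo_tool", "arguments": {
  "increments": [
    [[-0.002,0,0.02,0,0,0,-1],[-0.002,0,0.034,0,0,0,-1],[-0.002,0,0.038,0,0,0,-1],[-0.002,0,0.04,0,0,0,-1],[-0.002,0,0.041,0,0,0,-1],[-0.002,0,0.041,0,0,0,-1]]
  ]
}}

```text
time_s: 8.0
tool_pos: [0.6093, 0.0401, 0.0442]
tool_rot: [180.0, 0.0, -174.3]
force: [-1.6, -0.0, 2.4]
grip_width: 0.0007
```

>>> {"name": "servo_tool", "arguments": {
  "increments": [
    [[0,0,0.001,0,0,0,-1],[0,0,0.001,0,0,0,-1]]
  ]
}}

```text
time_s: 8.2
tool_pos: [0.6096, 0.0402, 0.0433]
tool_rot: [180.0, 0.1, -174.3]
force: [-0.3, 0.0, 2.4]
grip_width: 0.0004
```

>>> {"name": "servo_tool", "arguments": {
  "increments": [
    [[0,0,0.001,0,0,0,-1],[0,0,0.001,0,0,0,-1]]
  ]
}}

```text
time_s: 8.4
tool_pos: [0.6098, 0.0402, 0.0421]
tool_rot: [-180.0, 0.1, -174.3]
force: [1.2, 0.3, 2.9]
grip_width: 0.0007
```

Force is building as expected for the latch (2.9 N). I continue.

>>> {"name": "servo_tool", "arguments": {
  "increments": [
    [[0,0,0.001,0,0,0,-1],[0,0,0.002,0,0,0,-1],[0,0,0.002,0,0,0,-1]]
  ]
}}

```text
time_s: 8.7
tool_pos: [0.61, 0.0402, 0.0402]
tool_rot: [-180.0, 0.1, -174.3]
force: [1.0, 0.6, 4.0]
grip_width: 0.0005
```

```bash
python3 - <<'E'
from h import *
cv2.imwrite("pics/w8.png",cam("wrist")["frame"]); print(env.get_obs()["force"])
E
```

```text
[ 0.62995299 -0.33230074  4.69267661]
```

View pics/w8.png

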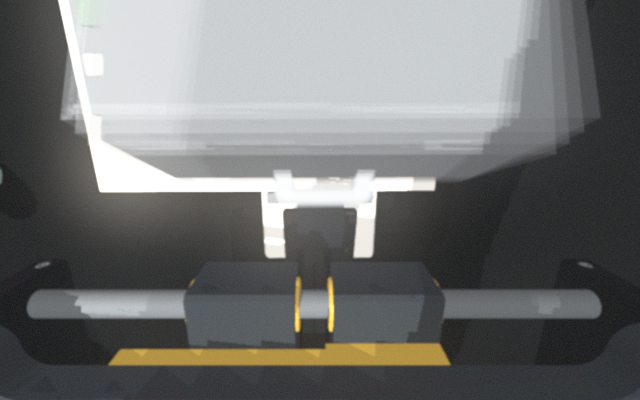

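The lid is swinging open (blurred in the wrist view). I raise the hand and check.

>>> {"name": "servo_tool", "arguments": {
  "increments": [
    [[-0.002,0,-0.01,0,0,0,-1],[-0.002,0,-0.05,0,0,0,-1],[-0.002,0,-0.1,0,0,0,-1],[-0.002,0,-0.15,0,0,0,-1],[-0.002,0,-0.2,0,0,0,-1],[-0.002,0,-0.22,0,0,0,1],[-0.002,0,-0.22,0,0,0,1]]
  ]
}}

```text
time_s: 9.45
tool_pos: [0.6127, 0.0402, 0.2642]
tool_rot: [180.0, 0.4, -174.3]
force: [0.0, -0.6, -0.7]
grip_width: 0.0095
```

```bash
python3 - <<'E'
from h import *
o=env.get_obs();print(o["force"],o["tool_pos"])
cv2.imwrite("pics/w9.png",cam("wrist")["frame"])
c=cam("scene");crop(c,180,80,380,230,4,"pics/s10.png")
E
```

```text
[ 0.02009856 -0.59646669 -0.72782105] [0.61266382 0.04021995 0.2642207 ]
```

View pics/w9.png

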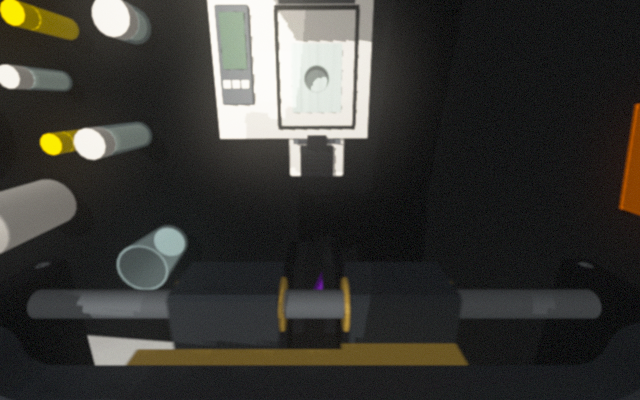

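View pics/s10.png

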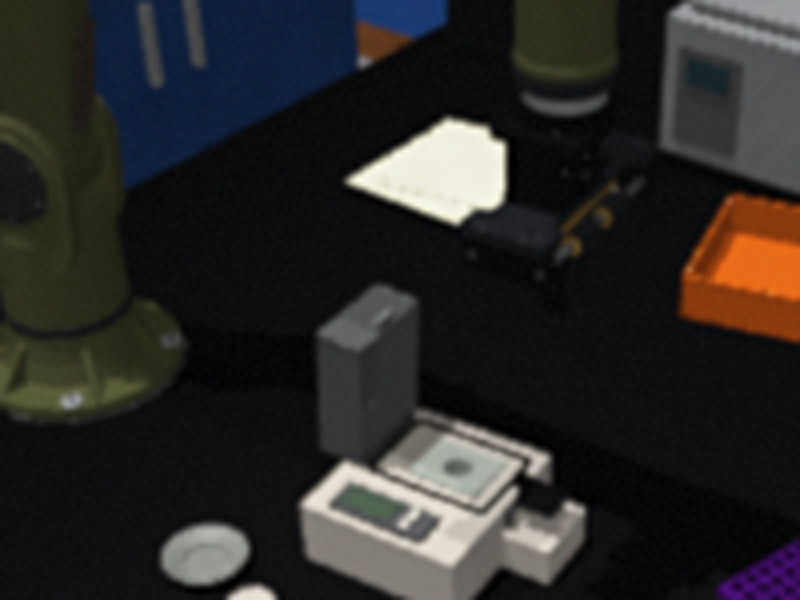

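The lid stands open. The wrist view shows the holder plate with the well at about (317,79), and I measure it from there.

```bash
python3 - <<'E'
from h import *
from scipy.spatial.transform import Rotation as Ro
o=env.get_obs();c=cam("wrist");p=o["tool_pos"];print(p)
f=cv2.resize(c["frame"][0:150,240:400],None,fx=5,fy=5,interpolation=cv2.INTER_CUBIC)
g=cv2.cvtColor(c["frame"],cv2.COLOR_BGR2GRAY)[65:95,300:335];print(g[::2,::2])
cv2.imwrite("pics/w10.png",f[:590])
s=cam("scene"); print("tip in s10", (proj(s,p)[0]-[180,80])*4, (proj(s,p+[0,0,.023])[0]-[180,80])*4)
a=np.radians(185.7);R=np.array([[np.cos(a),-np.sin(a),0],[np.sin(a),np.cos(a),0],[0,0,1]])
def m(q): return R@(np.array(q)/1e3)+[.5033,.0314,0]
for q in [(-68,-60,65),(-68,60,65),(-120,35,42),(-120,-35,42),(0,0,68),(-114,0,71)]: print(q,proj(c,m(q)))
E
```

```text
[0.61060051 0.04029644 0.25929911]
[[242 236 237 238 234 234 233 235 232 231 231 234 232 231 231 233 230 230]
 [238 235 236 236 235 234 232 229 224 224 230 233 232 233 232 232 231 231]
 [237 234 235 236 232 218 189 167 154 163 185 216 228 233 232 232 231 230]
 [238 233 236 234 202 148 129 129 125 126 128 148 194 230 233 233 229 229]
 [238 234 236 210 148 132 143 149 150 145 138 130 141 204 230 232 230 230]
 [238 234 227 164 134 154 158 161 162 157 153 146 131 156 221 230 229 229]
 [238 233 208 145 154 159 162 161 159 156 158 157 146 138 201 230 230 230]
 [233 231 189 147 159 162 161 160 160 160 152 172 176 148 181 228 229 230]
 [232 229 176 152 161 158 160 160 181 215 197 222 231 194 177 227 230 231]
 [233 229 185 155 160 162 166 196 226 230 229 232 236 219 187 227 229 231]
 [242 233 198 160 159 160 182 231 233 231 228 231 235 218 202 230 230 230]
 [241 235 220 167 160 159 185 231 234 232 230 232 233 214 220 232 230 230]
 [232 231 232 195 164 175 224 235 234 232 231 232 230 214 229 231 229 231]
 [228 232 235 228 185 184 231 234 234 231 231 230 226 226 233 232 230 232]
 [229 232 234 235 225 206 224 232 233 230 226 225 227 230 232 230 230 231]]
tip in s10 [557.40369124 327.36894081] [557.88737476 303.9701482 ]
(-68, -60, 65) [[366.31937432 142.71057188]]
(-68, 60, 65) [[264.62773829 142.73602711]]
(-120, 35, 42) [[288.37698362 181.19917616]]
(-120, -35, 42) [[342.29400427 181.19021116]]
(0, 0, 68) [[315.56167672  80.85026887]]
(-114, 0, 71) [[315.44012575 181.91376985]]
```

View pics/w10.png

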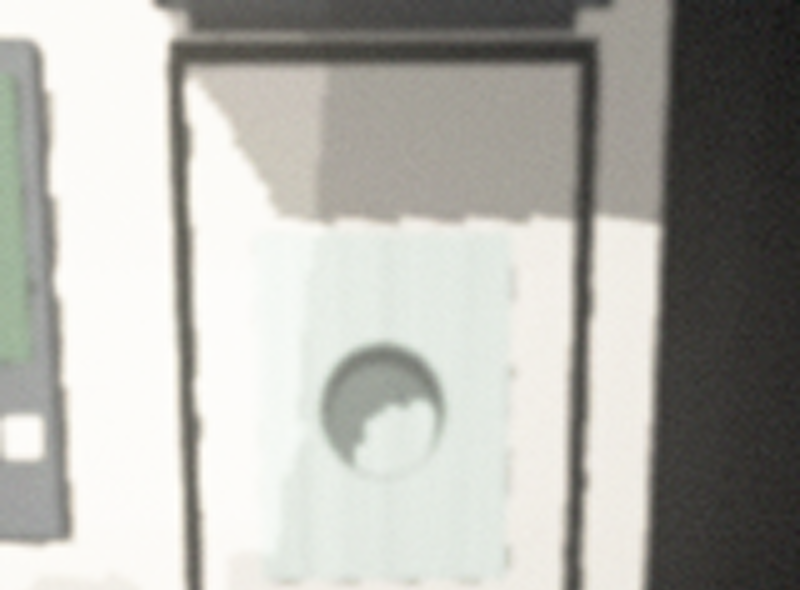

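```bash
python3 - <<'E'
from h import *
o=env.get_obs();c=cam("wrist");p=o["tool_pos"];print(p)
f=cv2.resize(c["frame"][30:190,260:380],None,fx=5,fy=4.9,interpolation=cv2.INTER_CUBIC)[:600]
f=cv2.resize(c["frame"][40:190,200:380],None,fx=4,fy=4,interpolation=cv2.INTER_CUBIC)
cv2.imwrite("pics/w11.png",f)
a=np.radians(185.7);R=np.array([[np.cos(a),-np.sin(a),0],[np.sin(a),np.cos(a),0],[0,0,1]])
def m(q): return R@(np.array(q)/1e3)+[.5033,.0314,0]
for q in [(-68,-60,65),(-68,115,65),(-120,35,42),(-120,-35,42),(0,0,68)]: print(q,((proj(c,m(q))[0]-[200,40]+.5)*4-.5).round(1))
np.savez("wc.npz",**{k:np.array(c[k]) for k in ("intrinsics","R","t","C","rvec","tvec")})
E
```

```text
[0.60995995 0.04034734 0.25768916]
(-68, -60, 65) [667.2 417. ]
(-68, 115, 65) [ 72.4 417. ]
(-120, 35, 42) [354.6 571.2]
(-120, -35, 42) [570.9 571.1]
(0, 0, 68) [463.6 169. ]
```

View pics/w11.png

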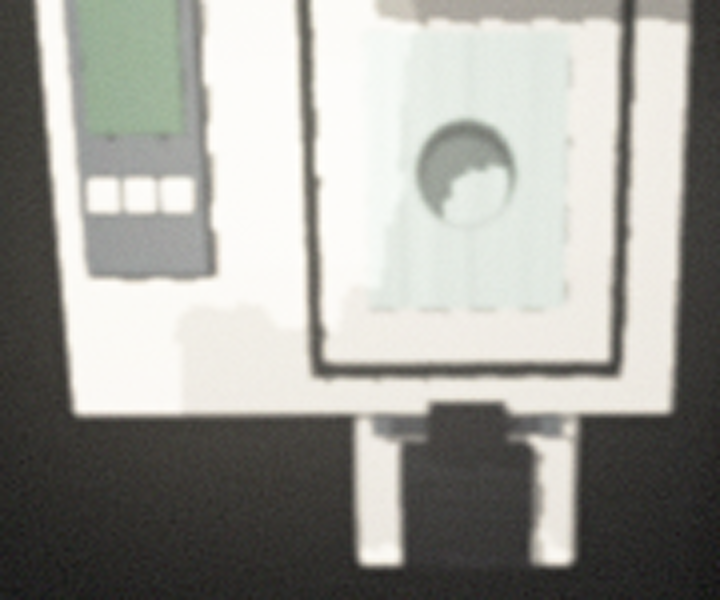

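```bash
python3 - <<'E'
from h import *
d=np.load("wc.npz"); c={k:d[k] for k in d}
px=lambda u,v:((u+.5)/4-.5+200,(v+.5)/4-.5+40)
print("well",onz(c,px(466.5,173.5),.068))
A=onz(c,px(74,414),.065);B=onz(c,px(672,413),.065);print(A,B,np.degrees(np.arctan2(*(A-B)[:2][::-1])))
E1=onz(c,px(357,566),.042);E2=onz(c,px(576,566),.042);print(E1,E2)
# meter pose
yv=(A-B)[:2]/np.linalg.norm((A-B)[:2]); xv=np.array([yv[1],-yv[0]]); print(np.linalg.norm(A-B),xv,np.degrees(np.arctan2(xv[1],xv[0])))
print("org from case",(A+B)[:2]/2+xv*.068-yv*.0275," from ears",(E1+E2)[:2]/2+xv*.120)
E
```

```text
well [0.50437077 0.03231262 0.068     ]
[ 0.58145007 -0.07580321  0.065     ] [0.56372847 0.09907752 0.065     ] -84.2136659958296
[0.62439926 0.00914847 0.042     ] [0.61737217 0.07958027 0.042     ]
0.1757763477823826 [-0.99490478 -0.100819  ] -174.21366599582961
org from case [0.50216322 0.03214135]  from ears [0.50149714 0.03226609]
```

The wrist view gives the meter origin at (0.502, 0.032), yaw 185.8°, and the well at about (0.504, 0.032), so 2 mm to the front of its average place. Now to the vial.

>>> {"name": "servo_tool", "arguments": {
  "increments": [
    [[0.108,-0.33,0.06,0,0,0,1],[0.108,-0.33,0.06,0,0,0,1],[0.108,-0.33,0.06,0,0,0,1],[0.108,-0.33,0.06,0,0,0,1],[0.108,-0.33,0.06,0,0,0,1],[0.108,-0.33,0.06,0,0,0,1],[0.108,-0.33,0.06,0,0,0,1],[0.108,-0.33,0.06,0,0,0,1],[0.108,-0.33,0.06,0,0,0,1],[0.108,-0.33,0.06,0,0,0,1],[0.108,-0.33,0.06,0,0,0,1],[0.108,-0.33,0.06,0,0,0,1]]
  ]
}}

```text
time_s: 10.9
tool_pos: [0.5375, -0.2969, 0.1998]
tool_rot: [180.0, 0.0, -174.1]
force: [-0.2, 0.2, -0.0]
grip_width: 0.0869
```

```bash
python3 - <<'E'
from h import *
from scipy.spatial.transform import Rotation as Ro
o=env.get_obs();c=cam("wrist");p=o["tool_pos"];print(p,o["tool_rot"],o["qpos"])
cv2.imwrite("pics/w12.png",c["frame"])
print(proj(c,[(.5352,-.2987,.08),(.5352,-.2987,.0)]))
R=Ro.from_euler("xyz",o["tool_rot"],degrees=True).as_matrix()
for h in (0,-.023): print([proj(c,p+R@np.array([0,y,h]))[0].round() for y in (.0435,-.0435)])
E
```

```text
[ 0.53747645 -0.29687812  0.19978358] [ 1.79965596e+02  2.14036096e-02 -1.74118260e+02] [  0.76833597  15.04781901  31.0864263   89.57540543  -7.93098774
  77.57876376 128.57668706]
[[312.34911875 189.27823655]
 [312.6299303  172.55107107]]
[array([383., 242.]), array([246., 242.])]
[array([391., 258.]), array([237., 258.])]
```

View pics/w12.png

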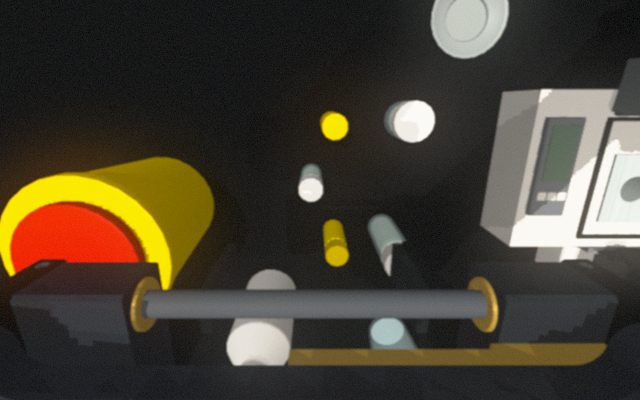

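```bash
python3 - <<'E'
from h import *
c=cam("top")
hsv=cv2.cvtColor(c["frame"],cv2.COLOR_BGR2HSV)
m=cv2.inRange(hsv,(0,150,80),(8,255,255))|cv2.inRange(hsv,(172,150,80),(180,255,255))
n,l,st,ce=cv2.connectedComponentsWithStats(m)
i=1+np.argmax(st[1:,4]);print(st[i],ce[i],onz(c,ce[i],.166))
x,y,w,h=st[i,:4]; print(onz(c,(x,y+h/2),.166),onz(c,(x+w,y+h/2),.166))
crop(c,360,150,510,270,5,"pics/t4.png")
E
```

```text
[204 197   1   1   1] [204. 197.] [0.57075389 0.43943197 0.166     ]
[0.56903423 0.43933094 0.166     ] [0.56908409 0.43594147 0.166     ]
```

View pics/t4.png

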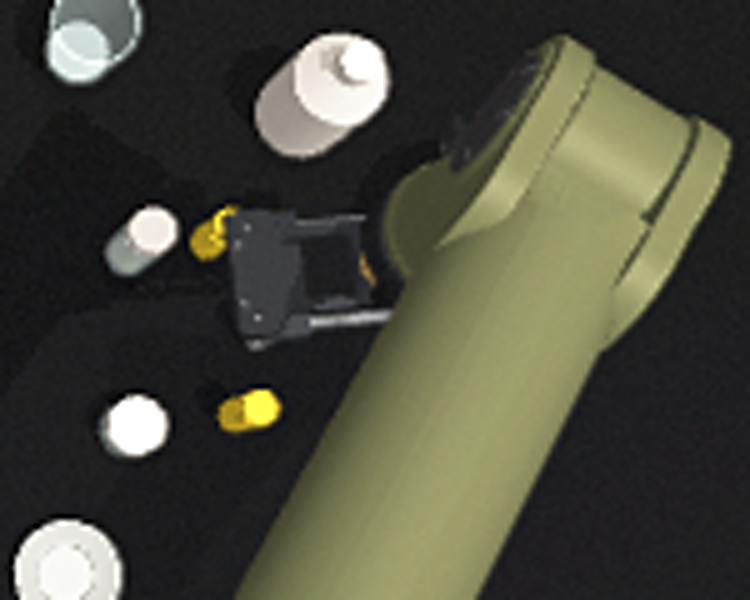

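```bash
python3 - <<'E'
from h import *
c=cam("top"); f=cv2.imread("pics/top0.png")
hsv=cv2.cvtColor(f,cv2.COLOR_BGR2HSV)
m=cv2.inRange(hsv,(0,150,80),(30,255,255)); m[:,:430]=0
n,l,st,ce=cv2.connectedComponentsWithStats(m)
i=1+np.argmax(st[1:,4]);print(st[i],ce[i])
print(onz(c,(474,195),.166)); x,y,w,h=st[i,:4]
print(onz(c,(x,y+h/2),.0),onz(c,(x+w,y+h/2),.166),onz(c,(474,y),.166))
w=cam("wrist"); hsv=cv2.cvtColor(w["frame"],cv2.COLOR_BGR2HSV)
m=(w["frame"].min(axis=2)>170).astype('uint8');m[:170]=0;m[210:]=0;m[:,:290]=0;m[:,335:]=0
n,l,st,ce=cv2.connectedComponentsWithStats(m);print(st[1:],ce[1:])
E
```

```text
[ 441  176   53   42 1666] [467.84213685 197.6452581 ]
[ 0.59112327 -0.47658442  0.166     ]
[ 0.61279795 -0.42091258  0.        ] [ 0.5852224  -0.54410223  0.166     ] [ 0.65722626 -0.47981483  0.166     ]
[[300 178  23  24 438]] [[311.1369863  189.66438356]]
```

>>> {"name": "servo_tool", "arguments": {
  "increments": [
    [[0.0025,-0.002,0.04,0,0,0,1],[0.0025,-0.002,0.08,0,0,0,1],[0.0025,-0.002,0.12,0,0,0,1],[0.0025,-0.002,0.145,0,0,0,1],[0.0025,-0.002,0.155,0,0,0,1],[0.0025,-0.002,0.16,0,0,0,1],[0.0025,-0.002,0.16,0,0,0,1]]
  ]
}}

```text
time_s: 11.8
tool_pos: [0.5348, -0.3013, 0.0404]
tool_rot: [-180.0, 0.0, -174.3]
force: [-0.3, -0.2, 0.1]
grip_width: 0.087
```

```bash
python3 - <<'E'
from h import *
o=env.get_obs();p=o["tool_pos"];print(p,o["force"])
w=cam("wrist");f=np.clip(w["frame"].astype(float)*2,0,255).astype('uint8');cv2.imwrite("pics/w13.png",f)
c=cam("scene");f=(255*(c["frame"][220:300,190:300]/255.)**.5).astype('uint8')
cv2.imwrite("pics/s11.png",cv2.resize(f,None,fx=7,fy=7,interpolation=cv2.INTER_CUBIC)); print((proj(c,p)[0]-[190,220])*7,(proj(c,p+[0,0,.023])[0]-[190,220])*7)
E
```

```text
[ 0.53479835 -0.30130892  0.04040197] [-0.32139946 -0.2088112   0.07914774]
[330.19852339 276.82177722] [323.95311477 242.81550096]
```

View pics/w13.png

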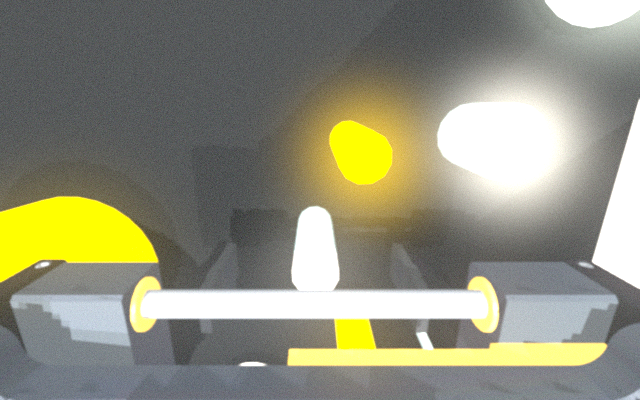

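View pics/s11.png

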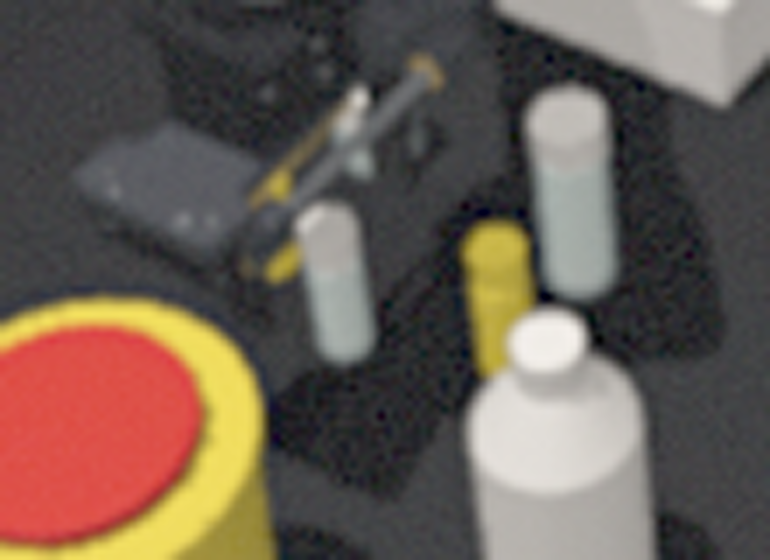

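The vial stands between the open fingers (wrist view: fingers at columns 220 and 400, vial at 316). The scene crop again shows the tips about 23 mm short of the reported TCP. I lower 10 mm and close.

>>> {"name": "servo_tool", "arguments": {
  "increments": [
    [[0,0.002,0.005,0,0,0,1],[0,0.002,0.01,0,0,0,1],[0,0.002,0.01,0,0,0,-1],[0,0.002,0.01,0,0,0,-1],[0,0.002,0.01,0,0,0,-1],[0,0.002,0.01,0,0,0,-1],[0,0.002,0.01,0,0,0,-1],[0,0.002,0.01,0,0,0,-1],[0,0.002,0.01,0,0,0,-1],[0,0.002,0.01,0,0,0,-1]]
  ],
  "squeeze": 15
}}

```text
time_s: 12.9
tool_pos: [0.5341, -0.299, 0.0298]
tool_rot: [180.0, 0.0, -174.3]
force: [-0.9, -0.5, 0.5]
grip_width: 0.0308
```

>>> {"name": "servo_tool", "arguments": {
  "increments": [
    [[0,0,0,0,0,0,-1],[0,0,0,0,0,0,-1],[0,0,0,0,0,0,-1],[0,0,0,0,0,0,-1]]
  ]
}}

```text
time_s: 13.3
tool_pos: [0.534, -0.299, 0.0297]
tool_rot: [-180.0, 0.0, -174.3]
force: [0.1, 0.1, -0.8]
grip_width: 0.0241
```

```bash
python3 - <<'E'
from h import *
o=env.get_obs();p=o["tool_pos"];print(p,o["force"],o["grip_width"])
w=cam("wrist");f=np.clip(w["frame"].astype(float)*2,0,255).astype('uint8');cv2.imwrite("pics/w14.png",f)
E
```

```text
[ 0.534048   -0.29903029  0.0297158 ] [ 0.1155634   0.13248921 -0.79894534] 0.02407848835760773
```

View pics/w14.png

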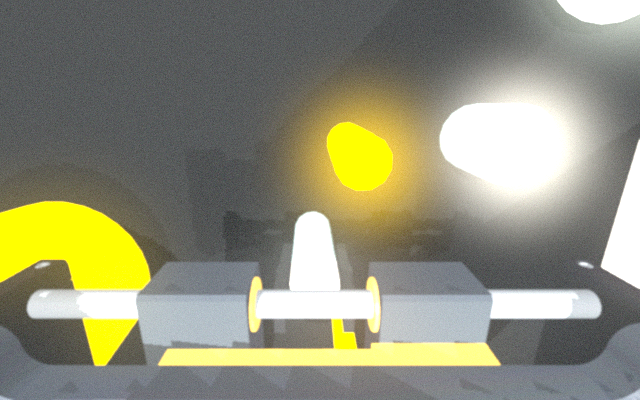

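>>> {"name": "servo_tool", "arguments": {
  "increments": [
    [[0,0,-0.005,0,0,0,-1],[0,0,-0.015,0,0,0,-1],[0,0,-0.04,0,0,0,-1],[0,0,-0.08,0,0,0,-1],[0,0,-0.12,0,0,0,-1],[0,0,-0.16,0,0,0,-1],[0,0,-0.17,0,0,0,-1],[0,0,-0.17,0,0,0,-1]]
  ]
}}

```text
time_s: 14.15
tool_pos: [0.5352, -0.2998, 0.2026]
tool_rot: [-179.9, 0.3, -174.3]
force: [-0.3, -0.1, -1.4]
grip_width: 0.0246
```

```bash
python3 - <<'E'
from h import *
o=env.get_obs();p=o["tool_pos"];print(p,o["force"],o["grip_width"])
w=cam("wrist");f=np.clip(w["frame"].astype(float)*2,0,255).astype('uint8');cv2.imwrite("pics/w15.png",f)
c=cam("scene");f=(255*(c["frame"][170:290,190:300]/255.)**.5).astype('uint8')
cv2.imwrite("pics/s12.png",cv2.resize(f,None,fx=5,fy=5,interpolation=cv2.INTER_CUBIC)); print((proj(c,p)[0]-[190,170])*5,(proj(c,p-[0,0,.03])[0]-[190,170])*5)
E
```

```text
[ 0.53523281 -0.29981664  0.2026346 ] [-0.28712905 -0.06745083 -1.40399308] 0.02464849590782961
[204.22677424 261.39128734] [210.94729226 298.2266307 ]
```

View pics/w15.png

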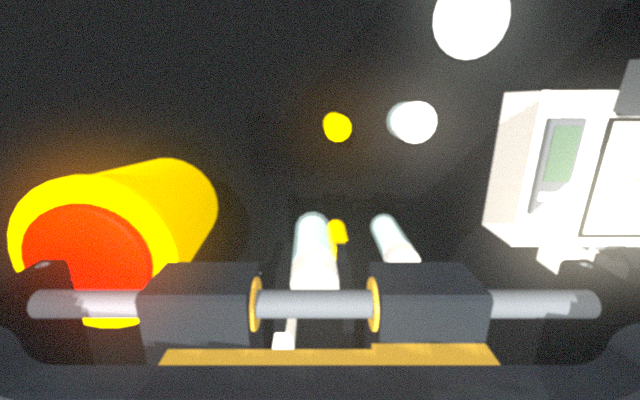

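View pics/s12.png

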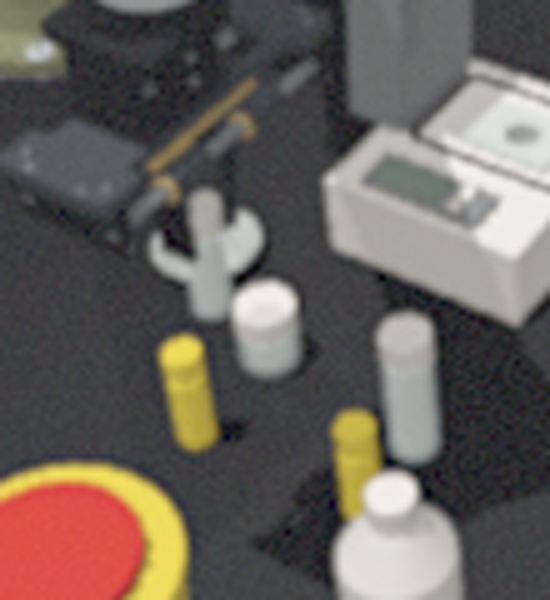

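```bash
python3 - <<'E'
from h import *
from scipy.spatial.transform import Rotation as Ro
o=env.get_obs();c=cam("wrist");p=o["tool_pos"];print(p,o["tool_rot"])
R=Ro.from_euler("xyz",o["tool_rot"],degrees=True).as_matrix()
for h in (.028,.030):
  for x in (-.002,-.001,0,.001,.002):
    t=np.linspace(0,2*np.pi,40); q=proj(c,[p+R@np.array([x+.0125*np.cos(a),.0125*np.sin(a),h]) for a in t]); print(h,x,q.min(0).round(1),q.max(0).round(1))
f=c["frame"][190:300,260:370];cv2.imwrite("pics/w16.png",cv2.resize(f,None,fx=5,fy=5,interpolation=cv2.INTER_CUBIC))
g=cv2.cvtColor(c["frame"],cv2.COLOR_BGR2GRAY);print(g[205:222,312],g[225,285:340])
E
```

```text
[ 0.53349879 -0.29856393  0.19880701] [ 1.79944805e+02 -6.24168193e-02 -1.74290488e+02]
0.028 -0.002 [296.6 211.6] [331.3 243.8]
0.028 -0.001 [296.6 210.3] [331.3 242.6]
0.028 0 [296.6 208.9] [331.3 241.3]
0.028 0.001 [296.6 207.6] [331.3 240.1]
0.028 0.002 [296.5 206.2] [331.4 238.8]
0.03 -0.002 [296.8 210.7] [331.1 242.7]
0.03 -0.001 [296.8 209.4] [331.1 241.4]
0.03 0 [296.7 208. ] [331.2 240.2]
0.03 0.001 [296.7 206.7] [331.2 239. ]
0.03 0.002 [296.7 205.4] [331.2 237.7]
[ 28  26  32  30  30  28  56  85  92  98 114 127 134 138 139 136 137] [ 33  33  28  28  29  27  29  30  29  39  61  81  93 105 121 132 138 139
 138 137 141 137 137 140 138 135 138 138 133 136 133 131 133 131 129 131
 129 129 126 121 115 111 109 119 126 124 127 130 130 127 129 125 119 120
 103]
```

View pics/w16.png

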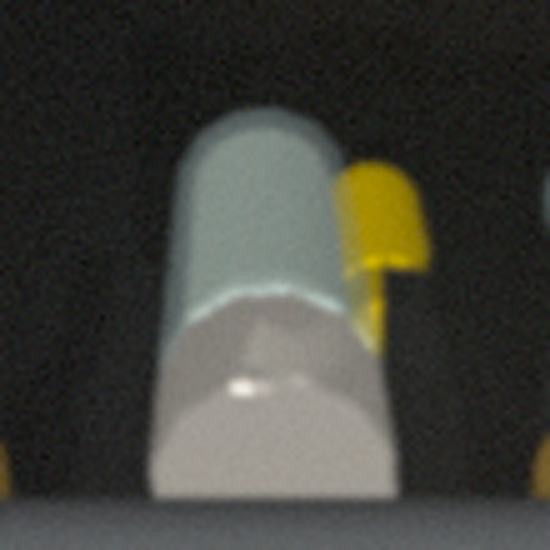

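>>> {"name": "servo_tool", "arguments": {
  "increments": [
    [[0,0.04,0,0,0,0,-1],[-0.001,0.09,0,0,0,0,-1],[-0.001,0.14,0,0,0,0,-1],[-0.002,0.19,0.0,0,0,0,-1],[-0.002,0.24,0.01,0,0,0,-1],[-0.002,0.28,0.03,0,0,0,-1],[-0.002,0.31,0.05,0,0,0,-1],[-0.002,0.333,0.06,0,0,0,-1],[-0.002,0.333,0.064,0,0,0,-1],[-0.002,0.333,0.064,0,0,0,-1],[-0.002,0.333,0.064,0,0,0,-1],[-0.002,0.333,0.064,0,0,0,-1],[-0.002,0.333,0.064,0,0,0,-1]]
  ]
}}

```text
time_s: 15.6
tool_pos: [0.5034, 0.0315, 0.1362]
tool_rot: [180.0, 0.0, -174.4]
force: [-0.6, 0.5, -0.6]
grip_width: 0.0246
```

```bash
python3 - <<'E'
from h import *
o=env.get_obs();p=o["tool_pos"];print(p,o["tool_rot"],o["force"],o["grip_width"],o["qpos"])
w=cam("wrist");f=w["frame"];cv2.imwrite("pics/w17.png",f[100:320,180:450].repeat(2,0).repeat(2,1))
c=cam("scene");f=(255*(c["frame"][90:240,190:350]/255.)**.5).astype('uint8')
cv2.imwrite("pics/s13.png",cv2.resize(f,None,fx=4,fy=4,interpolation=cv2.INTER_CUBIC))
E
```

```text
[0.50337986 0.03148574 0.13620133] [ 1.79999552e+02  4.86483825e-02 -1.74405089e+02] [-0.58102569  0.51584206 -0.64358892] 0.024599550712595952 [-22.42495712   2.78775771  16.35300487 108.84489635  -0.84371905
  68.43342553  89.81412789]
```

View pics/w17.png

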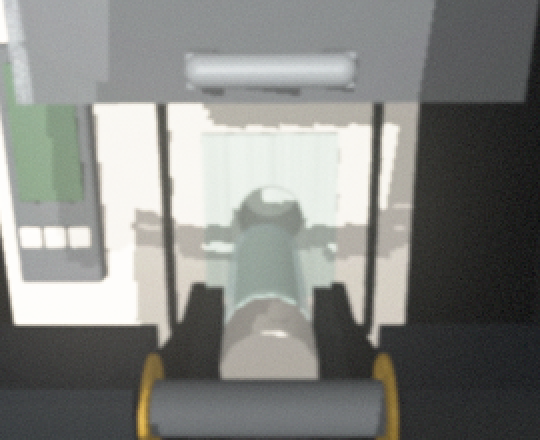

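View pics/s13.png

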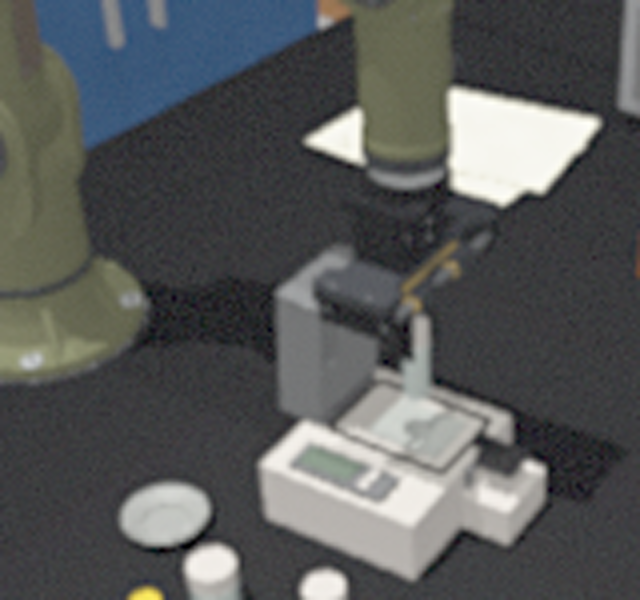

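```bash
python3 - <<'E'
from h import *
o=env.get_obs();c=cam("wrist");p=o["tool_pos"];print(p)
f=c["frame"][180:250,270:360];cv2.imwrite("pics/w18.png",cv2.resize(f,None,fx=8,fy=8,interpolation=cv2.INTER_CUBIC))
np.savez("wc2.npz",p=p,**{k:np.array(c[k]) for k in ("intrinsics","R","t","C","rvec","tvec")})
E
```

```text
[0.5032672  0.03192734 0.13614835]
```

View pics/w18.png

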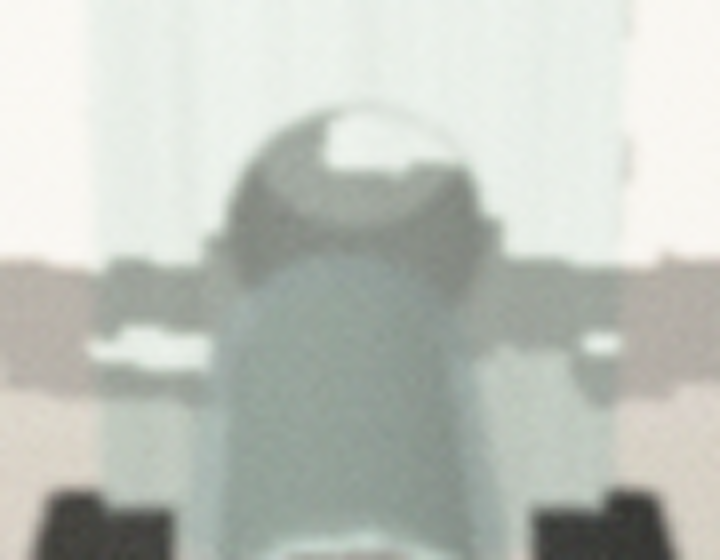

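```bash
python3 - <<'E'
from h import *
d=np.load("wc2.npz"); c={k:d[k] for k in d}; p=c["p"]
P=lambda u,v:(270+(u+.5)/8-.5,180+(v+.5)/8-.5)
xv=np.array([-.995,-.1,0]); yv=np.array([-.1,.995,0])
for zf in (.136-.0297-.0,.136-.028):
  r=onz(c,P(345,255),zf); l=onz(c,P(222,330),zf); rr=onz(c,P(470,330),zf)
  print("foot rear rel",(r-p)@xv*1e3,"centre x",(r-p)@xv*1e3-12.5,"y",(r-p)@yv*1e3, "width",np.linalg.norm(l-rr))
r=onz(c,P(357,100),.068); l=onz(c,P(228,215),.068); rr=onz(c,P(482,215),.068)
print("well rear",(r-p)@xv*1e3,"centre x",(r-p)@xv*1e3-14.5,"y",((l+rr)/2-p)@yv*1e3,"width",np.linalg.norm(l-rr),"rear 13.5:",(r-p)@xv*1e3-13.5)
print(r+(-.0145)*xv)
E
```

```text
foot rear rel 9.986698153412936 centre x -2.513301846587064 y -0.8888982837579604 width 0.022376046556067522
foot rear rel 10.56922084017568 centre x -1.9307791598243202 y -0.8806224184502252 width 0.02219925662623133
well rear 13.776065811838219 centre x -0.7239341881617811 y -0.014247810255495295 width 0.02660732382071756 rear 13.5: 0.2760658118382189
[0.50396612 0.03221603 0.068     ]
```

Wrist view: well rim centred at about column 314, foot at about 313. The foot needs about 2 mm to the rear and 1 mm in +y. I correct, lower to just above the plate and look again.

>>> {"name": "servo_tool", "arguments": {
  "increments": [
    [[0.0018,0.0008,0.01,0,0,0,-1],[0.0018,0.0008,0.02,0,0,0,-1],[0.0018,0.0008,0.028,0,0,0,-1],[0.0018,0.0008,0.03,0,0,0,-1],[0.0018,0.0008,0.03,0,0,0,-1],[0.0018,0.0008,0.03,0,0,0,-1]]
  ]
}}

```text
time_s: 16.35
tool_pos: [0.5013, 0.0332, 0.1059]
tool_rot: [180.0, 0.0, -174.3]
force: [-0.3, -0.2, -0.6]
grip_width: 0.0247
```

```bash
python3 - <<'E'
from h import *
o=env.get_obs();c=cam("wrist");p=o["tool_pos"];print(p,o["force"])
f=c["frame"][170:250,265:365];cv2.imwrite("pics/w19.png",cv2.resize(f,None,fx=7,fy=7,interpolation=cv2.INTER_CUBIC))
np.savez("wc2.npz",p=p,**{k:np.array(c[k]) for k in ("intrinsics","R","t","C","rvec","tvec")})
E
```

```text
[0.50130931 0.03316297 0.10589817] [-0.26704117 -0.20238018 -0.62701891]
```

View pics/w19.png

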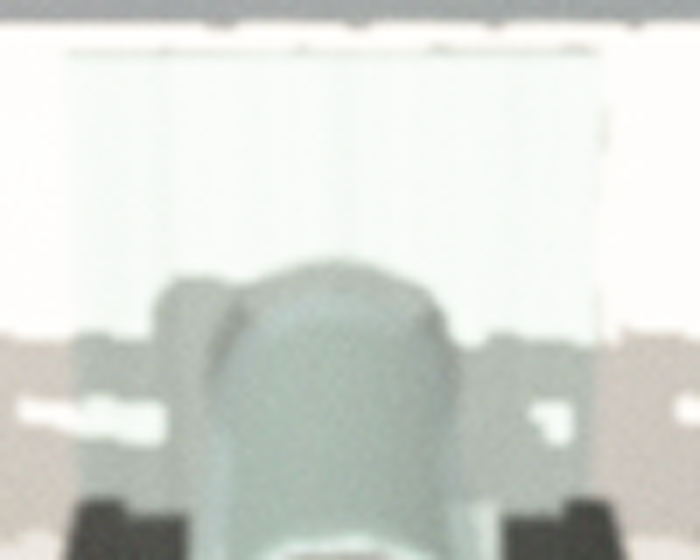

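```bash
python3 - <<'E'
from h import *
d=np.load("wc2.npz"); c={k:d[k] for k in d}; p=c["p"]
P=lambda u,v:(265+(u+.5)/7-.5,170+(v+.5)/7-.5)
xv=np.array([-.995,-.1,0]); yv=np.array([-.1,.995,0])
for row in (285,295):
  r=onz(c,P(337,row),.0762);print("foot",row,(r-p)@xv*1e3-12.5,(r-p)@yv*1e3)
r=onz(c,P(337,262),.068);print("well 13.5/14.5",(r-p)@xv*1e3-13.5,(r-p)@xv*1e3-14.5,(r-p)@yv*1e3)
E
```

```text
foot 285 -1.5743100654536146 -0.8747191430736687
foot 295 -2.651959456957492 -0.8768234728738883
well 13.5/14.5 -2.786210747409765 -3.786210747409765 -0.9063431622891853
```

>>> {"name": "servo_tool", "arguments": {
  "increments": [
    [[-0.0008,0,0.004,0,0,0,-1],[-0.0008,0,0.006,0,0,0,-1],[-0.0008,0,0.008,0,0,0,-1],[-0.0008,0,0.009,0,0,0,-1],[-0.0008,0,0.01,0,0,0,-1],[-0.0008,0,0.01,0,0,0,-1]]
  ]
}}

```text
time_s: 17.0
tool_pos: [0.5018, 0.0332, 0.0956]
tool_rot: [180.0, -0.0, -174.3]
force: [0.1, 0.4, -0.4]
grip_width: 0.025
```

>>> {"name": "servo_tool", "arguments": {
  "increments": [
    [[0,0,0.001,0,0,0,-1],[0,0,0.002,0,0,0,-1],[0,0,0.002,0,0,0,-1]]
  ]
}}

```text
time_s: 17.3
tool_pos: [0.5018, 0.0332, 0.0936]
tool_rot: [-180.0, -0.0, -174.3]
force: [-0.4, 0.1, -0.8]
grip_width: 0.0244
```

>>> {"name": "servo_tool", "arguments": {
  "increments": [
    [[0,0,0.001,0,0,0,-1],[0,0,0.002,0,0,0,-1],[0,0,0.003,0,0,0,-1],[0,0,0.004,0,0,0,-1],[0,0,0.004,0,0,0,-1]]
  ]
}}

```text
time_s: 17.8
tool_pos: [0.5018, 0.0332, 0.0896]
tool_rot: [180.0, -0.0, -174.3]
force: [0.3, -0.5, -0.4]
grip_width: 0.0248
```

```bash
python3 - <<'E'
from h import *
o=env.get_obs();c=cam("wrist");p=o["tool_pos"];print(p,o["force"])
f=c["frame"][150:300,230:400];cv2.imwrite("pics/w20.png",cv2.resize(f,None,fx=4,fy=4,interpolation=cv2.INTER_CUBIC))
E
```

```text
[0.50175811 0.03321017 0.08958517] [ 0.34125506 -0.45538911 -0.3678483 ]
```

View pics/w20.png

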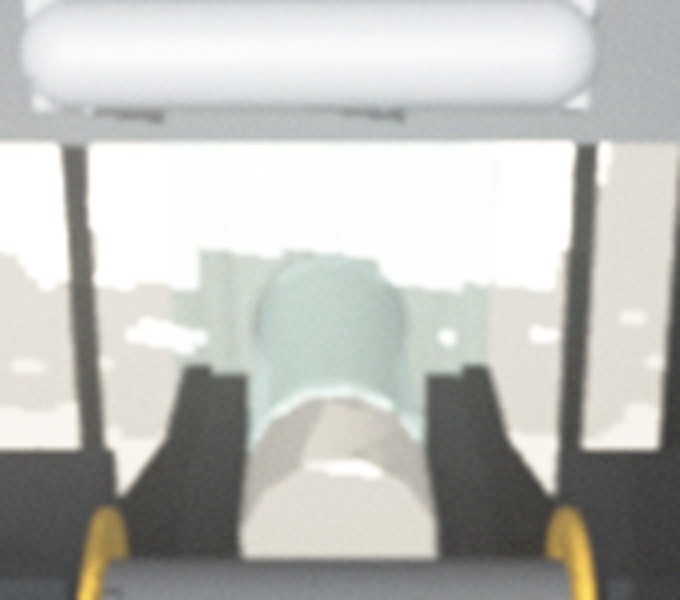

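No force with the foot 8 mm below the mouth, so it is in the well. I go on down.

>>> {"name": "servo_tool", "arguments": {
  "increments": [
    [[0,0,0.002,0,0,0,-1],[0,0,0.004,0,0,0,-1],[0,0,0.006,0,0,0,-1],[0,0,0.008,0,0,0,-1],[0,0,0.01,0,0,0,-1],[0,0,0.01,0,0,0,-1]]
  ]
}}

```text
time_s: 18.45
tool_pos: [0.5016, 0.0332, 0.0794]
tool_rot: [-180.0, -0.0, -174.3]
force: [0.2, -1.0, -0.7]
grip_width: 0.0246
```

>>> {"name": "servo_tool", "arguments": {
  "increments": [
    [[0,0,0.002,0,0,0,-1],[0,0,0.004,0,0,0,-1],[0,0,0.006,0,0,0,-1],[0,0,0.008,0,0,0,-1],[0,0,0.01,0,0,0,-1],[0,0,0.01,0,0,0,-1]]
  ]
}}

```text
time_s: 19.05
tool_pos: [0.5016, 0.0332, 0.0694]
tool_rot: [-180.0, -0.0, -174.3]
force: [0.2, 0.1, -0.5]
grip_width: 0.0247
```

>>> {"name": "servo_tool", "arguments": {
  "increments": [
    [[0,0,0.002,0,0,0,-1],[0,0,0.004,0,0,0,-1],[0,0,0.006,0,0,0,-1],[0,0,0.008,0,0,0,-1],[0,0,0.01,0,0,0,-1],[0,0,0.011,0,0,0,-1],[0,0,0.012,0,0,0,-1],[0,0,0.012,0,0,0,-1]]
  ]
}}

```text
time_s: 19.85
tool_pos: [0.5018, 0.0332, 0.0576]
tool_rot: [180.0, -0.0, -174.3]
force: [0.1, -0.1, -0.7]
grip_width: 0.0245
```

>>> {"name": "servo_tool", "arguments": {
  "increments": [
    [[0,0,0.001,0,0,0,-1],[0,0,0.002,0,0,0,-1],[0,0,0.002,0,0,0,-1]]
  ]
}}

```text
time_s: 20.15
tool_pos: [0.5018, 0.0332, 0.0557]
tool_rot: [180.0, -0.0, -174.3]
force: [0.8, 0.9, -0.6]
grip_width: 0.0244
```

>>> {"name": "servo_tool", "arguments": {
  "increments": [
    [[0,0,0.001,0,0,0,-1],[0,0,0.0015,0,0,0,-1],[0,0,0.0015,0,0,0,-1]]
  ]
}}

```text
time_s: 20.45
tool_pos: [0.5018, 0.0332, 0.0542]
tool_rot: [180.0, -0.0, -174.3]
force: [-0.4, -0.0, -0.7]
grip_width: 0.0245
```

>>> {"name": "servo_tool", "arguments": {
  "increments": [
    [[0,0,0.001,0,0,0,-1],[0,0,0.0015,0,0,0,-1],[0,0,0.0015,0,0,0,-1]]
  ]
}}

```text
time_s: 20.75
tool_pos: [0.5025, 0.0333, 0.0535]
tool_rot: [180.0, 0.1, -174.3]
force: [-1.2, -0.7, 5.4]
grip_width: 0.0245
```

>>> {"name": "servo_tool", "arguments": {
  "increments": [
    [[0,0,0.001,0,0,0,-1],[0,0,0.001,0,0,0,-1]]
  ]
}}

```text
time_s: 20.95
tool_pos: [0.503, 0.0329, 0.0533]
tool_rot: [-180.0, 0.1, -174.3]
force: [-2.1, -1.4, 9.6]
grip_width: 0.0245
```

```bash
python3 - <<'E'
from h import *
o=env.get_obs();c=cam("wrist");p=o["tool_pos"];print(p,o["force"])
cv2.imwrite("pics/w21.png",c["frame"])
E
```

```text
[0.50299568 0.03286834 0.05331517] [-2.14711762 -1.37736712  9.60548108]
```

View pics/w21.png

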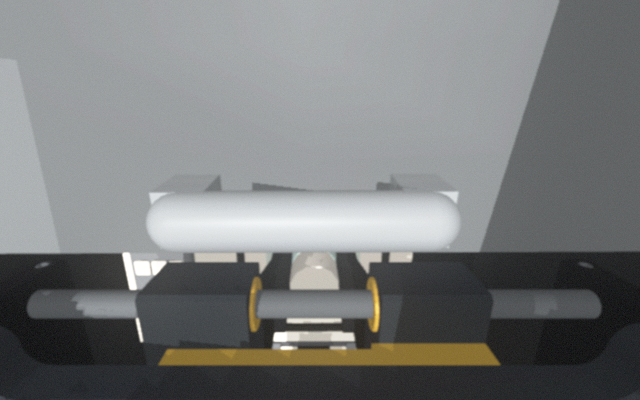

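Bottomed at the expected height (TCP 0.0535, force rising to 9.6 N). I ease off and release.

>>> {"name": "servo_tool", "arguments": {
  "increments": [
    [[0,0,-0.002,0,0,0,-1],[0,0,-0.002,0,0,0,-1],[0,0,-0.002,0,0,0,0],[0,0,-0.002,0,0,0,0.3],[0,0,-0.002,0,0,0,0.3],[0,0,-0.002,0,0,0,0.3],[0,0,-0.002,0,0,0,0.3],[0,0,-0.002,0,0,0,0.3]]
  ]
}}

```text
time_s: 21.8
tool_pos: [0.5019, 0.0333, 0.0537]
tool_rot: [180.0, 0.0, -174.3]
force: [0.6, 0.2, -0.2]
grip_width: 0.0553
```

>>> {"name": "servo_tool", "arguments": {
  "increments": [
    [[-0.002,0,-0.01,0,0,0,0.3],[-0.002,0,-0.03,0,0,0,0.3],[-0.002,0,-0.06,0,0,0,0.3],[-0.002,0,-0.1,0,0,0,0.3],[-0.002,0,-0.15,0,0,0,0.3],[-0.002,0,-0.19,0,0,0,-1],[-0.002,0,-0.2,0,0,0,-1],[-0.002,0,-0.2,0,0,0,-1]]
  ]
}}

```text
time_s: 22.6
tool_pos: [0.5052, 0.0335, 0.2563]
tool_rot: [180.0, 0.3, -174.3]
force: [-0.5, 0.0, -0.2]
grip_width: 0.0401
```

```bash
python3 - <<'E'
from h import *
o=env.get_obs();c=cam("wrist");p=o["tool_pos"];print(p,o["force"],o["grip_width"],o["qpos"])
cv2.imwrite("pics/w22.png",c["frame"])
c=cam("scene");f=(255*(c["frame"][110:235,230:340]/255.)**.6).astype('uint8')
cv2.imwrite("pics/s14.png",cv2.resize(f,None,fx=4.8,fy=4.8,interpolation=cv2.INTER_CUBIC))
E
```

```text
[0.5051691  0.0335053  0.25626496] [-0.53486024  0.04774148 -0.18497677] 0.04013186686681137 [-23.09036234  -1.17598859  16.12693989  98.78952542   0.30063898
  82.0666016   88.69304971]
```

View pics/w22.png

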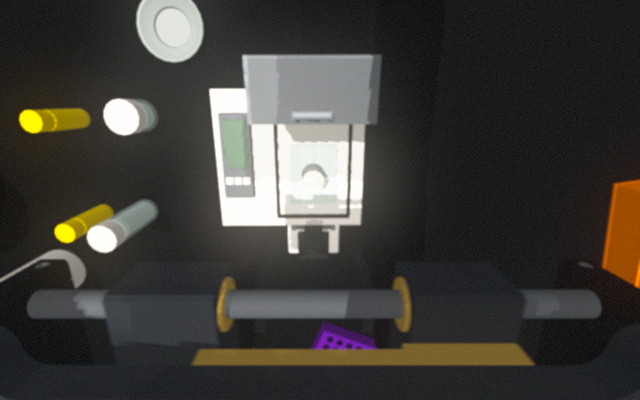

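View pics/s14.png

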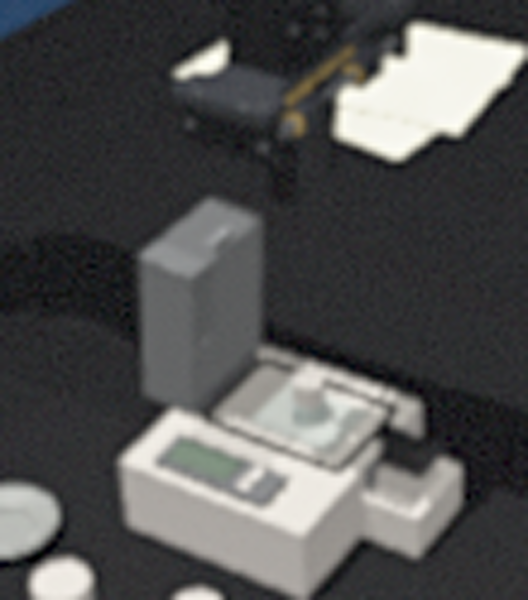

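>>> {"name": "servo_tool", "arguments": {
  "increments": [
    [[0,0,-0.04,0,4,0,-1],[0.02,0,-0.05,0,10,0,-1],[0.05,0,-0.05,0,15,0,-1],[0.05,0,-0.05,0,20,0,-1],[0.05,0,-0.05,0,20,0,-1],[0.05,0,-0.05,0,20,0,-1]]
  ]
}}

```text
time_s: 23.3
tool_pos: [0.4538, 0.0284, 0.3018]
tool_rot: [-180.0, -20.2, -174.3]
force: [-0.0, 0.5, 0.2]
grip_width: 0.0005
```

```bash
cat > lid.py <<'E'
from h import *
from scipy.spatial.transform import Rotation as Ro
O=np.array([.5026,.0319]);A=np.radians(185.75);xv=np.array([np.cos(A),np.sin(A)]);yv=np.array([-xv[1],xv[0]])
def state():
    o=env.get_obs();p=o["tool_pos"];R=Ro.from_euler("xyz",o["tool_rot"],degrees=True).as_matrix()
    tip=p-R[:,2]*.023
    f=lambda q:(1e3*np.array([(q[:2]-O)@xv,(q[:2]-O)@yv,q[2]])).round(1)
    print("t",o["time_s"],"TCP",p.round(4),o["tool_rot"].round(1),"meter TCP",f(p),"tip",f(tip),"force",o["force"].round(1),"q",o["qpos"].round(0),o["grip_width"].round(4))
E
python3 -c "from lid import *;state()"
```

```text
Traceback (most recent call last):
  File "lid.py", line 8, in state
    print("t",o["time_s"],"TCP",p.round(4),o["tool_rot"].round(1),"meter TCP",f(p),"tip",f(tip),"force",o["force"].round(1),"q",o["qpos"].round(0),o["grip_width"].round(4))
                                                                                                                                                   ^^^^^^^^^^^^^^^^^^^^^
AttributeError: 'float' object has no attribute 'round'
```

```bash
sed -i 's/,o\["grip_width"\].round(4)//' lid.py; python3 -c "
from lid import *;state()
R=Ro.from_euler('xyz',env.get_obs()['tool_rot'],degrees=True).as_matrix();print(R.round(3))"
```

```text
t 23.3 TCP [0.4538 0.0284 0.3018] [-180.   -20.2 -174.3] meter TCP [ 49.   -1.4 301.8] tip [ 41.   -1.4 323.4] force [-0.   0.5  0.2] q [-22.   9.  18.  86.  -2. 106.  91.]
[[-0.934 -0.099 -0.343]
 [-0.093  0.995 -0.035]
 [ 0.345 -0.001 -0.939]]
```

>>> {"name": "servo_tool", "arguments": {
  "increments": [
    [[0.034,0,0.03,0,0,0,-1],[0.068,0,0.06,0,0,0,-1],[0.068,0,0.087,0,0,0,-1],[0.068,0,0.087,0,0,0,-1],[0.068,0,0.087,0,0,0,-1]]
  ]
}}

```text
time_s: 23.8
tool_pos: [0.361, 0.0192, 0.2459]
tool_rot: [180.0, -19.9, -174.3]
force: [0.7, -0.3, -0.0]
grip_width: 0.0004
```

```bash
python3 - <<'E'
from lid import *
state()
c=cam("wrist");cv2.imwrite("pics/w23.png",c["frame"])
c=cam("scene");f=(255*(c["frame"][80:235,200:340]/255.)**.6).astype('uint8')
cv2.imwrite("pics/s15.png",cv2.resize(f,None,fx=3.8,fy=3.8,interpolation=cv2.INTER_CUBIC))
E
```

```text
t 23.8 TCP [0.361  0.0192 0.2459] [ 180.   -19.9 -174.3] meter TCP [142.2  -1.5 245.9] tip [134.3  -1.5 267.5] force [ 0.7 -0.3 -0. ] q [-23.  -2.  16. 103.  -0.  98.  89.]
```

View pics/w23.png

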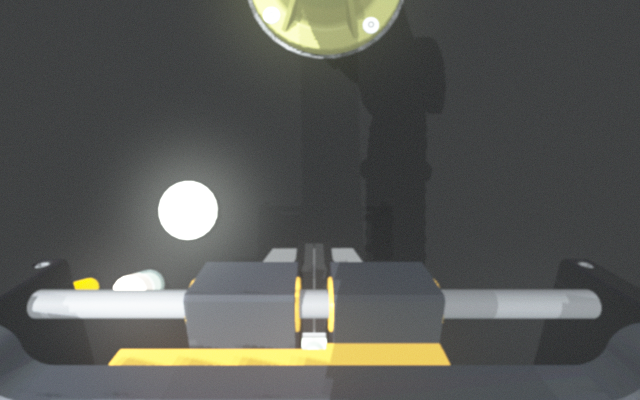

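View pics/s15.png

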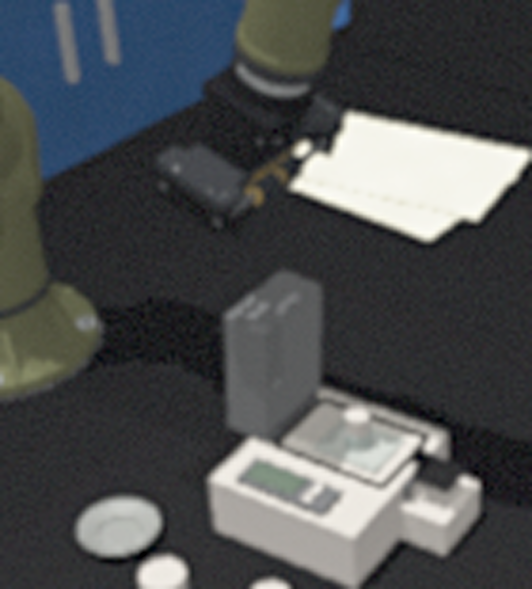

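>>> {"name": "servo_tool", "arguments": {
  "increments": [
    [[-0.007,0,0.025,0,0,0,-1],[-0.014,0,0.047,0,0,0,-1],[-0.019,0,0.062,0,0,0,-1],[-0.0234,0,0.0735,0,0,0,-1],[-0.0234,0,0.0735,0,0,0,-1],[-0.0234,0,0.0735,0,0,0,-1]]
  ]
}}

```text
time_s: 24.5
tool_pos: [0.3586, 0.0189, 0.1688]
tool_rot: [-180.0, -19.9, -174.3]
force: [-0.0, -0.4, -0.2]
grip_width: 0.0008
```

```bash
python3 - <<'E'
from lid import *
state()
c=cam("wrist");cv2.imwrite("pics/w24.png",c["frame"])
c=cam("scene");f=(255*(c["frame"][80:235,200:340]/255.)**.6).astype('uint8')
cv2.imwrite("pics/s16.png",cv2.resize(f,None,fx=3.8,fy=3.8,interpolation=cv2.INTER_CUBIC))
E
```

```text
t 24.5 TCP [0.3586 0.0189 0.1688] [-180.   -19.9 -174.3] meter TCP [144.6  -1.5 168.8] tip [136.7  -1.5 190.5] force [-0.  -0.4 -0.2] q [-23.   1.  17. 110.  -1.  89.  89.]
```

View pics/s16.png

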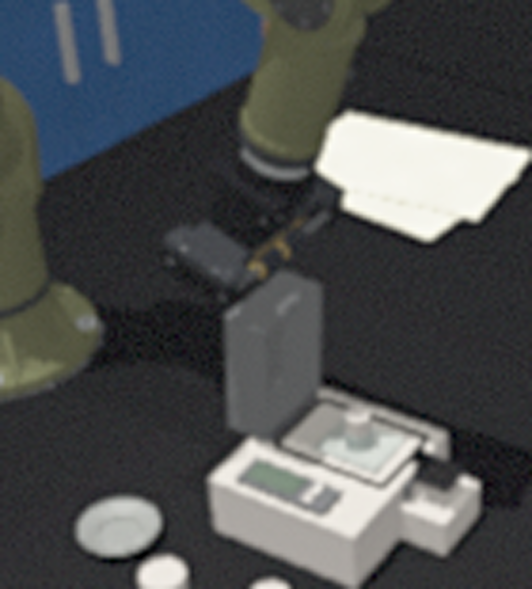

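```bash
cat > plan.py <<'E'
from lid import *
import sys
def tcp(th,t,rad):
    # th lid angle rad, t tilt rad -> tip centre & TCP in meter X,Z (mm)
    s,c=np.sin(th),np.cos(th); fx=np.array([-np.cos(t),-np.sin(t)]); up=np.array([-np.sin(t),np.cos(t)])
    if t<np.pi/2-th: corner=np.array([75-rad*c+46*s,69+rad*s+46*c])
    else:
        E=np.array([75-135*c+46*s,69+135*s+46*c]); corner=E-14*up
    tip=corner-9.5*fx
    return tip, tip-23*up
o=env.get_obs();p=o["tool_pos"];X0=1e3*((p[:2]-O)@xv);Z0=1e3*p[2];t0=np.radians(-o["tool_rot"][1])
print("now X,Z",X0.round(1),Z0.round(1),"tilt",np.degrees(t0).round(1))
a,b,n=[float(v) for v in sys.argv[1:4]]; rad=float(sys.argv[4])
for d in np.linspace(a,b,int(n)):
    t=np.radians(np.clip(20*(d-15)/55,0,20)); tip,T=tcp(np.radians(d),t,rad)
    dX,dZ=T[0]-X0,T[1]-Z0
    print("th %.0f tilt %.1f tip %s  dx %.4f dz %.4f ry %.1f"%(d,np.degrees(t),tip.round(0),(np.cos(t0)*dX+np.sin(t0)*dZ)/1e3,(np.sin(t0)*dX-np.cos(t0)*dZ)/1e3,np.degrees(t-t0)))
E
python3 plan.py 86 46 11 115
```

```text
now X,Z 144.5 169.1 tilt 19.9
th 86 tilt 20.0 tip [125. 197.]  dx -0.0086 dz -0.0098 ry 0.1
th 82 tilt 20.0 tip [115. 199.]  dx -0.0170 dz -0.0151 ry 0.1
th 78 tilt 20.0 tip [106. 201.]  dx -0.0257 dz -0.0199 ry 0.1
th 74 tilt 20.0 tip [ 96. 202.]  dx -0.0347 dz -0.0241 ry 0.1
th 70 tilt 20.0 tip [ 88. 196.]  dx -0.0440 dz -0.0216 ry 0.1
th 66 tilt 18.5 tip [ 79. 196.]  dx -0.0528 dz -0.0243 ry -1.3
th 62 tilt 17.1 tip [ 71. 195.]  dx -0.0617 dz -0.0264 ry -2.8
th 58 tilt 15.6 tip [ 62. 193.]  dx -0.0707 dz -0.0280 ry -4.3
th 54 tilt 14.2 tip [ 54. 191.]  dx -0.0799 dz -0.0289 ry -5.7
th 50 tilt 12.7 tip [ 46. 189.]  dx -0.0891 dz -0.0293 ry -7.2
th 46 tilt 11.3 tip [ 38. 186.]  dx -0.0984 dz -0.0291 ry -8.6
```

>>> {"name": "servo_tool", "arguments": {
  "increments": [
    [[-0.0045,0,-0.005,0,0,0,-1],[-0.0085,0,-0.01,0,0,0,-1],[-0.013,0,-0.0125,0,0,0,-1],[-0.017,0,-0.015,0,0,0,-1],[-0.0215,0,-0.0175,0,0,0,-1],[-0.0257,0,-0.02,0,0,0,-1],[-0.03,0,-0.022,0,0,0,-1],[-0.0347,0,-0.0235,0,0,0,-1]]
  ]
}}

```text
time_s: 25.4
tool_pos: [0.3987, 0.0229, 0.1784]
tool_rot: [180.0, -20.0, -174.3]
force: [-0.9, 0.7, 2.4]
grip_width: 0.0007
```

```bash
python3 - <<'E'
from lid import *
state()
c=cam("wrist");cv2.imwrite("pics/w25.png",c["frame"])
c=cam("scene");f=(255*(c["frame"][80:235,200:340]/255.)**.6).astype('uint8')
cv2.imwrite("pics/s17.png",cv2.resize(f,None,fx=3.8,fy=3.8,interpolation=cv2.INTER_CUBIC))
E
```

```text
t 25.4 TCP [0.3987 0.0229 0.1784] [ 180.   -20.  -174.3] meter TCP [104.3  -1.5 178.4] tip [ 96.4  -1.5 200.1] force [-0.9  0.7  2.4] q [-23.   6.  17. 104.  -2.  91.  90.]
```

View pics/s17.png

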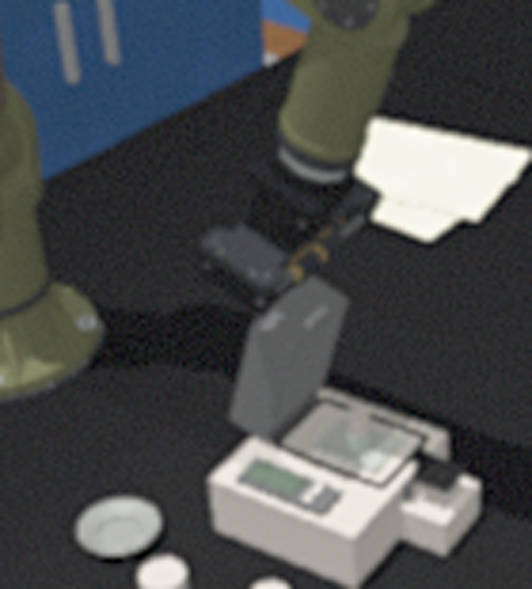

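The lid is tilting forward under light force. I continue along the arc.

```bash
python3 plan.py 72 32 11 115
```

```text
now X,Z 104.1 178.2 tilt 20.0
th 72 tilt 20.0 tip [ 91. 202.]  dx -0.0045 dz -0.0036 ry 0.0
th 68 tilt 19.3 tip [ 84. 196.]  dx -0.0136 dz -0.0007 ry -0.7
th 64 tilt 17.8 tip [ 75. 195.]  dx -0.0224 dz -0.0032 ry -2.2
th 60 tilt 16.4 tip [ 66. 194.]  dx -0.0314 dz -0.0050 ry -3.6
th 56 tilt 14.9 tip [ 58. 193.]  dx -0.0405 dz -0.0063 ry -5.1
th 52 tilt 13.5 tip [ 50. 190.]  dx -0.0497 dz -0.0070 ry -6.5
th 48 tilt 12.0 tip [ 42. 187.]  dx -0.0589 dz -0.0071 ry -8.0
th 44 tilt 10.5 tip [ 34. 184.]  dx -0.0682 dz -0.0066 ry -9.4
th 40 tilt 9.1 tip [ 26. 180.]  dx -0.0774 dz -0.0055 ry -10.9
th 36 tilt 7.6 tip [ 18. 175.]  dx -0.0865 dz -0.0039 ry -12.3
th 32 tilt 6.2 tip [ 11. 170.]  dx -0.0955 dz -0.0016 ry -13.8
```

>>> {"name": "servo_tool", "arguments": {
  "increments": [
    [[-0.006,0,-0.002,0,0,0,-1],[-0.0136,0,-0.0007,0,-0.7,0,-1],[-0.018,0,-0.002,0,-1.4,0,-1],[-0.0224,0,-0.0032,0,-2.2,0,-1],[-0.027,0,-0.0041,0,-2.9,0,-1],[-0.0314,0,-0.005,0,-3.6,0,-1],[-0.036,0,-0.0056,0,-4.4,0,-1],[-0.0405,0,-0.0063,0,-5.1,0,-1],[-0.045,0,-0.0066,0,-5.8,0,-1],[-0.0497,0,-0.007,0,-6.5,0,-1]]
  ]
}}

```text
time_s: 26.5
tool_pos: [0.4474, 0.0278, 0.1679]
tool_rot: [180.0, -13.4, -174.3]
force: [-2.6, 0.2, -0.7]
grip_width: 0.0004
```

```bash
python3 - <<'E'
from lid import *
state()
c=cam("wrist");cv2.imwrite("pics/w26.png",c["frame"])
c=cam("scene");f=(255*(c["frame"][80:235,200:340]/255.)**.6).astype('uint8')
cv2.imwrite("pics/s18.png",cv2.resize(f,None,fx=3.8,fy=3.8,interpolation=cv2.INTER_CUBIC))
E
python3 plan.py 52 0 14 118
```

```text
t 26.5 TCP [0.4474 0.0278 0.1679] [ 180.   -13.4 -174.3] meter TCP [ 55.3  -1.4 167.9] tip [ 50.   -1.4 190.3] force [-2.6  0.2 -0.7] q [-23.   6.  17. 103.  -2.  85.  91.]
now X,Z 55.3 168.0 tilt 13.4
th 52 tilt 13.5 tip [ 48. 193.]  dx -0.0016 dz -0.0026 ry 0.0
th 48 tilt 12.0 tip [ 40. 189.]  dx -0.0110 dz -0.0016 ry -1.4
th 44 tilt 10.5 tip [ 31. 186.]  dx -0.0203 dz 0.0001 ry -2.9
th 40 tilt 9.1 tip [ 24. 182.]  dx -0.0295 dz 0.0023 ry -4.4
th 36 tilt 7.6 tip [ 16. 177.]  dx -0.0385 dz 0.0051 ry -5.8
th 32 tilt 6.2 tip [  9. 172.]  dx -0.0474 dz 0.0085 ry -7.3
th 28 tilt 4.7 tip [  2. 166.]  dx -0.0560 dz 0.0124 ry -8.7
th 24 tilt 3.3 tip [ -5. 160.]  dx -0.0643 dz 0.0169 ry -10.2
th 20 tilt 1.8 tip [-11. 153.]  dx -0.0723 dz 0.0218 ry -11.6
th 16 tilt 0.4 tip [-16. 146.]  dx -0.0800 dz 0.0273 ry -13.1
th 12 tilt 0.0 tip [-21. 139.]  dx -0.0868 dz 0.0332 ry -13.4
th 8 tilt 0.0 tip [-26. 131.]  dx -0.0930 dz 0.0394 ry -13.4
th 4 tilt 0.0 tip [-30. 123.]  dx -0.0988 dz 0.0461 ry -13.4
th 0 tilt 0.0 tip [-34. 115.]  dx -0.1041 dz 0.0532 ry -13.4
```

View pics/s18.png

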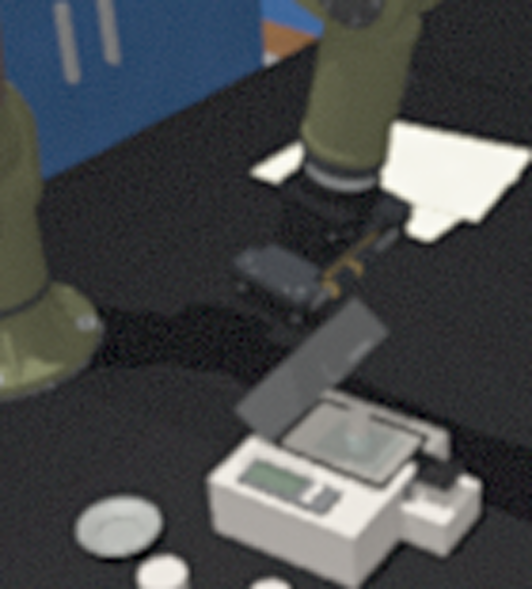

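>>> {"name": "servo_tool", "arguments": {
  "increments": [
    [[-0.006,0,-0.002,0,-0.7,0,-1],[-0.011,0,-0.0016,0,-1.4,0,-1],[-0.0155,0,-0.0008,0,-2.1,0,-1],[-0.0203,0,0.0001,0,-2.9,0,-1],[-0.025,0,0.0012,0,-3.6,0,-1],[-0.0295,0,0.0023,0,-4.4,0,-1],[-0.034,0,0.0037,0,-5.1,0,-1],[-0.0385,0,0.0051,0,-5.8,0,-1],[-0.043,0,0.0068,0,-6.5,0,-1],[-0.0474,0,0.0085,0,-7.3,0,-1],[-0.052,0,0.0105,0,-8,0,-1],[-0.056,0,0.0125,0,-8.7,0,-1],[-0.06,0,0.0147,0,-9.4,0,-1],[-0.0643,0,0.0169,0,-10.2,0,-1],[-0.068,0,0.0193,0,-10.9,0,-1],[-0.0723,0,0.0218,0,-11.6,0,-1]]
  ]
}}

```text
time_s: 28.2
tool_pos: [0.5122, 0.0343, 0.1297]
tool_rot: [180.0, -1.8, -174.3]
force: [-1.3, 0.2, 0.8]
grip_width: 0.0005
```

```bash
python3 - <<'E'
from lid import *
state()
c=cam("scene");f=(255*(c["frame"][80:235,200:340]/255.)**.6).astype('uint8')
cv2.imwrite("pics/s19.png",cv2.resize(f,None,fx=3.8,fy=3.8,interpolation=cv2.INTER_CUBIC))
E
python3 plan.py 20 0 11 122
```

```text
t 28.2 TCP [0.5122 0.0343 0.1297] [ 180.    -1.8 -174.3] meter TCP [ -9.8  -1.5 129.7] tip [-10.5  -1.5 152.7] force [-1.3  0.2  0.8] q [-23.   6.  17. 107.  -2.  70.  91.]
now X,Z -9.8 129.2 tilt 1.8
th 20 tilt 1.8 tip [-14. 154.]  dx -0.0038 dz -0.0022 ry -0.0
th 18 tilt 1.1 tip [-17. 151.]  dx -0.0071 dz 0.0014 ry -0.7
th 16 tilt 0.4 tip [-20. 147.]  dx -0.0103 dz 0.0050 ry -1.5
th 14 tilt 0.0 tip [-23. 143.]  dx -0.0132 dz 0.0087 ry -1.8
th 12 tilt 0.0 tip [-25. 139.]  dx -0.0159 dz 0.0124 ry -1.8
th 10 tilt 0.0 tip [-28. 135.]  dx -0.0184 dz 0.0162 ry -1.8
th 8 tilt 0.0 tip [-30. 132.]  dx -0.0208 dz 0.0200 ry -1.8
th 6 tilt 0.0 tip [-32. 128.]  dx -0.0230 dz 0.0240 ry -1.8
th 4 tilt 0.0 tip [-34. 123.]  dx -0.0251 dz 0.0280 ry -1.8
th 2 tilt 0.0 tip [-36. 119.]  dx -0.0271 dz 0.0321 ry -1.8
th 0 tilt 0.0 tip [-38. 115.]  dx -0.0289 dz 0.0363 ry -1.8
```

View pics/s19.png

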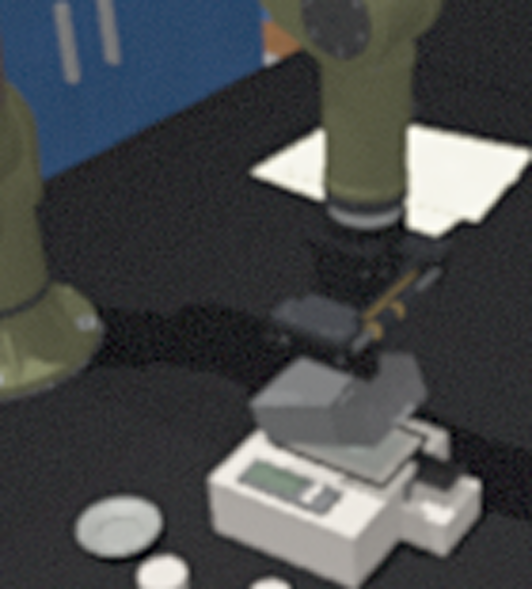

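>>> {"name": "servo_tool", "arguments": {
  "increments": [
    [[-0.004,0,-0.001,0,0,0,-1],[-0.0071,0,0.0014,0,-0.7,0,-1],[-0.0103,0,0.005,0,-1.5,0,-1],[-0.0132,0,0.0087,0,-1.8,0,-1],[-0.0159,0,0.0124,0,-1.8,0,-1],[-0.0184,0,0.0162,0,-1.8,0,-1],[-0.0208,0,0.02,0,-1.8,0,-1],[-0.023,0,0.024,0,-1.8,0,-1],[-0.023,0,0.024,0,-1.8,0,-1]]
  ]
}}

```text
time_s: 29.15
tool_pos: [0.5345, 0.0365, 0.1047]
tool_rot: [-180.0, -0.1, -174.3]
force: [1.9, 0.3, 2.5]
grip_width: 0.0005
```

```bash
python3 - <<'E'
from lid import *
state()
c=cam("scene");f=(255*(c["frame"][130:235,220:340]/255.)**.6).astype('uint8')
cv2.imwrite("pics/s20.png",cv2.resize(f,None,fx=5,fy=5,interpolation=cv2.INTER_CUBIC))
E
python3 plan.py 6 -1 8 124
```

```text
t 29.15 TCP [0.5345 0.0365 0.1047] [-1.800e+02 -1.000e-01 -1.743e+02] meter TCP [-32.2  -1.3 104.7] tip [-32.2  -1.3 127.7] force [1.9 0.3 2.5] q [-22.   8.  17. 107.  -3.  65.  91.]
now X,Z -32.1 105.0 tilt 0.1
th 6 tilt 0.0 tip [-34. 128.]  dx -0.0019 dz 0.0003 ry -0.1
th 5 tilt 0.0 tip [-35. 126.]  dx -0.0029 dz 0.0024 ry -0.1
th 4 tilt 0.0 tip [-36. 124.]  dx -0.0039 dz 0.0044 ry -0.1
th 3 tilt 0.0 tip [-37. 121.]  dx -0.0049 dz 0.0066 ry -0.1
th 2 tilt 0.0 tip [-38. 119.]  dx -0.0058 dz 0.0087 ry -0.1
th 1 tilt 0.0 tip [-39. 117.]  dx -0.0066 dz 0.0108 ry -0.1
th 0 tilt 0.0 tip [-40. 115.]  dx -0.0074 dz 0.0130 ry -0.1
th -1 tilt 0.0 tip [-40. 113.]  dx -0.0082 dz 0.0152 ry -0.1
```

View pics/s20.png

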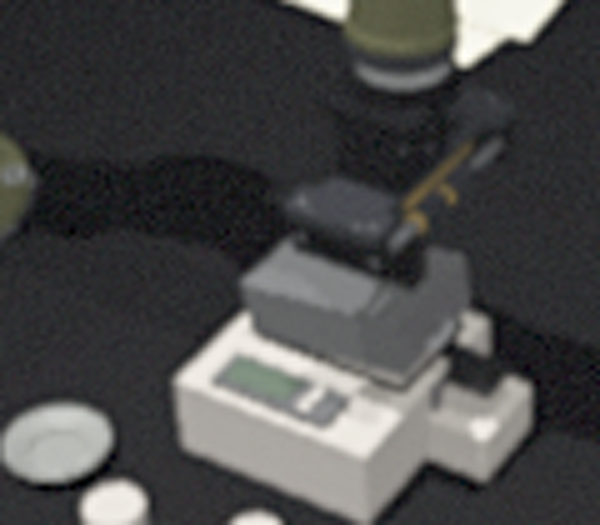

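Nearly down. The last presses are slow and watched.

>>> {"name": "servo_tool", "arguments": {
  "increments": [
    [[-0.002,0,0.001,0,0,0,-1],[-0.003,0,0.0025,0,0,0,-1],[-0.004,0,0.0045,0,0,0,-1],[-0.005,0,0.0065,0,0,0,-1],[-0.005,0,0.0065,0,0,0,-1]]
  ]
}}

```text
time_s: 29.7
tool_pos: [0.5381, 0.0369, 0.0981]
tool_rot: [180.0, -0.2, -174.3]
force: [-1.9, -0.6, 1.7]
grip_width: 0.0
```

>>> {"name": "servo_tool", "arguments": {
  "increments": [
    [[-0.0005,0,0.001,0,0,0,-1],[-0.001,0,0.002,0,0,0,-1],[-0.001,0,0.002,0,0,0,-1]]
  ]
}}

```text
time_s: 30.0
tool_pos: [0.5402, 0.0371, 0.0963]
tool_rot: [-180.0, -0.1, -174.3]
force: [-2.2, -0.3, 1.1]
grip_width: 0.0006
```

>>> {"name": "servo_tool", "arguments": {
  "increments": [
    [[-0.0005,0,0.001,0,0,0,-1],[-0.001,0,0.002,0,0,0,-1],[-0.001,0,0.002,0,0,0,-1]]
  ]
}}

```text
time_s: 30.3
tool_pos: [0.5413, 0.0372, 0.0943]
tool_rot: [-180.0, -0.1, -174.3]
force: [-0.2, 0.1, -0.4]
grip_width: 0.0005
```

>>> {"name": "servo_tool", "arguments": {
  "increments": [
    [[0,0,0.001,0,0,0,-1],[0,0,0.002,0,0,0,-1],[0,0,0.002,0,0,0,-1]]
  ]
}}

```text
time_s: 30.6
tool_pos: [0.5409, 0.0372, 0.0924]
tool_rot: [180.0, -0.1, -174.3]
force: [-0.2, 0.3, -0.3]
grip_width: 0.0003
```

>>> {"name": "servo_tool", "arguments": {
  "increments": [
    [[0,0,0.001,0,0,0,-1],[0,0,0.001,0,0,0,-1]]
  ]
}}

```text
time_s: 30.8
tool_pos: [0.5412, 0.0372, 0.0919]
tool_rot: [180.0, -0.1, -174.3]
force: [0.5, -0.1, 1.6]
grip_width: 0.0007
```

```bash
python3 - <<'E'
from lid import *
state()
c=cam("wrist");cv2.imwrite("pics/w27.png",c["frame"])
c=cam("scene");f=(255*(c["frame"][130:235,220:340]/255.)**.6).astype('uint8')
cv2.imwrite("pics/s21.png",cv2.resize(f,None,fx=5,fy=5,interpolation=cv2.INTER_CUBIC))
E
```

```text
t 30.8 TCP [0.5412 0.0372 0.0919] [ 1.800e+02 -1.000e-01 -1.743e+02] meter TCP [-38.9  -1.4  91.9] tip [-39.   -1.4 114.9] force [ 0.5 -0.1  1.6] q [-22.  10.  17. 107.  -3.  64.  92.]
```

View pics/s21.png

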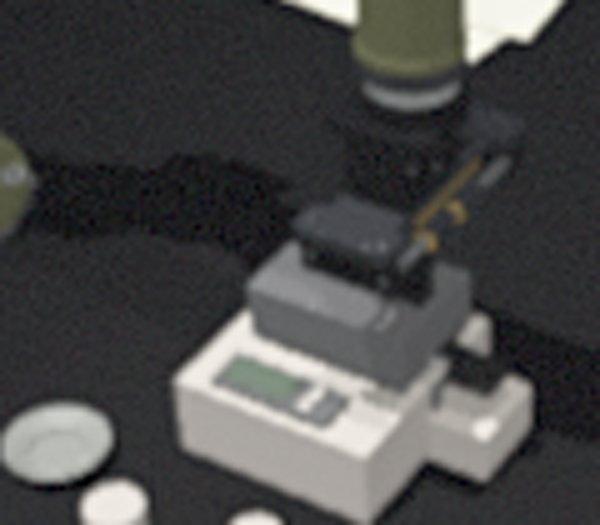

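View pics/w27.png

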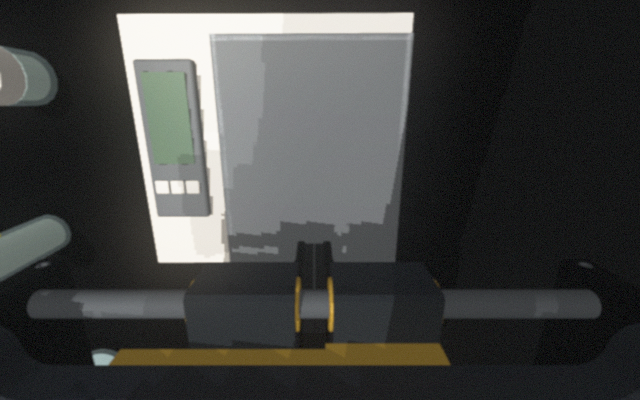

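The lid looks shut. I press a little further to make sure of the click.

>>> {"name": "servo_tool", "arguments": {
  "increments": [
    [[0,0,0.001,0,0,0,-1],[0,0,0.001,0,0,0,-1]]
  ]
}}

```text
time_s: 31.1
tool_pos: [0.5415, 0.0372, 0.0909]
tool_rot: [180.0, -0.0, -174.3]
force: [0.2, -0.4, 1.6]
grip_width: 0.0005
```

>>> {"name": "servo_tool", "arguments": {
  "increments": [
    [[0,0,0.0007,0,0,0,-1],[0,0,0.0007,0,0,0,-1]]
  ]
}}

```text
time_s: 31.3
tool_pos: [0.5418, 0.0372, 0.0903]
tool_rot: [180.0, -0.0, -174.3]
force: [2.1, 0.7, 2.6]
grip_width: 0.0003
```

>>> {"name": "servo_tool", "arguments": {
  "increments": [
    [[0,0,0.0007,0,0,0,-1],[0,0,0.0007,0,0,0,-1]]
  ]
}}

```text
time_s: 31.5
tool_pos: [0.5418, 0.0372, 0.0896]
tool_rot: [180.0, 0.0, -174.3]
force: [2.5, 0.6, 3.8]
grip_width: 0.0003
```

>>> {"name": "servo_tool", "arguments": {
  "increments": [
    [[0,0,0.0007,0,0,0,-1],[0,0,0.0007,0,0,0,-1]]
  ]
}}

```text
time_s: 31.7
tool_pos: [0.5419, 0.0373, 0.0894]
tool_rot: [180.0, 0.0, -174.3]
force: [1.6, -0.2, 5.8]
grip_width: 0.0002
```

>>> {"name": "servo_tool", "arguments": {
  "increments": [
    [[0,0,0.0007,0,0,0,-1],[0,0,0.0007,0,0,0,-1]]
  ]
}}

```text
time_s: 31.9
tool_pos: [0.5419, 0.0373, 0.0893]
tool_rot: [180.0, 0.0, -174.3]
force: [0.5, -0.0, 9.5]
grip_width: 0.0006
```

>>> {"name": "servo_tool", "arguments": {
  "increments": [
    [[0,0,0.0007,0,0,0,-1],[0,0,0.0007,0,0,0,-1]]
  ]
}}

```text
time_s: 32.1
tool_pos: [0.542, 0.0372, 0.0892]
tool_rot: [180.0, 0.0, -174.3]
force: [-0.9, -0.6, 12.3]
grip_width: 0.0001
```

Firm on the gasket stop at 12 N. I lift slowly and check that it holds.

>>> {"name": "servo_tool", "arguments": {
  "increments": [
    [[0,0,-0.002,0,0,0,-1],[0,0,-0.005,0,0,0,-1],[0,0,-0.01,0,0,0,-1],[0,0,-0.03,0,0,0,-1],[0,0,-0.07,0,0,0,-1],[0,0,-0.12,0,0,0,-1],[0,0,-0.16,0,0,0,-1],[0,0,-0.18,0,0,0,-1],[0,0,-0.18,0,0,0,-1],[0,0,-0.18,0,0,0,-1]]
  ]
}}

```text
time_s: 33.1
tool_pos: [0.5404, 0.0371, 0.2659]
tool_rot: [-180.0, -0.2, -174.3]
force: [-0.7, -0.5, 0.1]
grip_width: 0.0003
```

```bash
python3 - <<'E'
from lid import *
state()
c=cam("wrist");cv2.imwrite("pics/w28.png",c["frame"])
c=cam("scene");f=(255*(c["frame"][130:235,220:340]/255.)**.6).astype('uint8')
cv2.imwrite("pics/s22.png",cv2.resize(f,None,fx=5,fy=5,interpolation=cv2.INTER_CUBIC))
cv2.imwrite("pics/s22f.png",c["frame"])
E
```

```text
t 33.1 TCP [0.5404 0.0371 0.2659] [-180.    -0.2 -174.3] meter TCP [-38.1  -1.4 265.9] tip [-38.2  -1.4 288.9] force [-0.7 -0.5  0.1] q [-23.   4.  17.  93.  -1.  84.  90.]
```

View pics/s22.png

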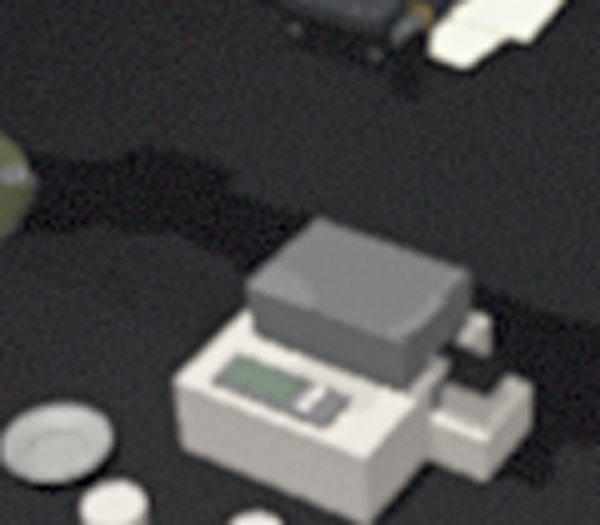

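View pics/w28.png

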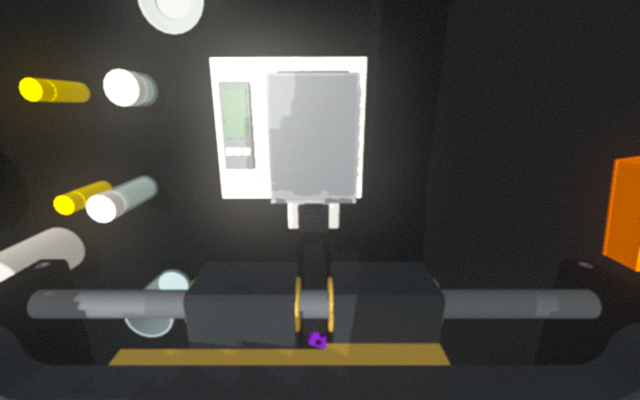

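View pics/s22f.png

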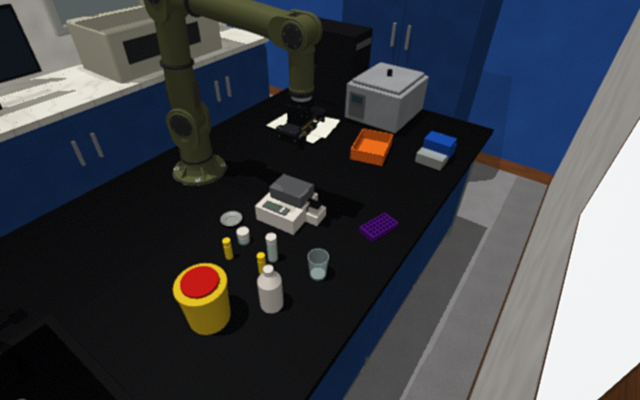

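The lid stays shut with the hand clear, and the bystanders stand as before. One numeric comparison with the first picture, then I hand in.

```bash
python3 - <<'E'
from lid import *
a=cv2.imread("pics/scene0.png").astype(int);b=cam("scene")["frame"].astype(int)
d=np.abs(a-b).max(2);r=d[170:235,250:330];print("changed px in meter area",(r>45).sum(),"max",r.max(), "bystanders",(d[205:335,170:335]>60).sum())
print(np.argwhere(d[170:335,170:335]>60)[:200].mean(0)+[170,170])
E
```

```text
changed px in meter area 39 max 85 bystanders 180
[252.69444444 247.18333333]
```

```bash
python3 - <<'E'
from lid import *
a=cv2.imread("pics/scene0.png");b=cam("scene")["frame"]
f=lambda i:cv2.resize((255*(i[170:235,255:330]/255.)**.6).astype('uint8'),None,fx=5,fy=5,interpolation=cv2.INTER_CUBIC)
cv2.imwrite("pics/cmp.png",np.hstack([f(a),f(b)]))
E
```

```text
(no output)
```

View pics/cmp.png

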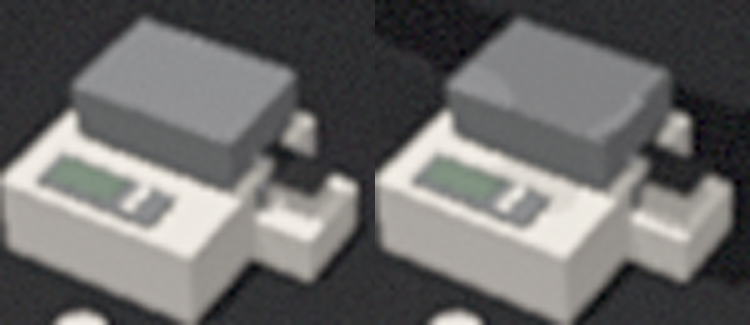

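The two pictures match in lid and latch position; the changed pixels are shadows. I hand in.

```bash
python3 -c "
from cell import env
print(env.sign_off())"
```

```text
the job is handed in; nothing more can be done
None
```

The sample vial is in the turbidity meter with the lid snapped shut, and I handed the job in at about 33 s of the 72 s allowed. `sign_off` gave no verdict, so the result rests on my own checks.

**What I did**
- **Latch:** I pressed the thumb latch with about 4–5 N and the lid swung wide open.
- **Vial:** I took the slim white-capped vial and found the well by wrist camera, about 2 mm forward of its average place. The vial went in without side force and bottomed at the expected height with about 10 N.
- **Lid:** I pushed it over from behind and pressed it down to its stop with about 12 N.

**Last checks**
- With the hand clear, the lid stayed shut and the latch was back at rest. The meter looked the same as in the first picture apart from shadows.
- The other things on the bench appear unmoved in the last picture; I checked this by eye, not by measuring each one.
- I could not see the vial again once the lid covered it. It stood upright and fully home in the last picture before closing.

**What disagreed**
- The fingertips end about 23 mm short of the reported TCP. The first press on the latch found nothing down to a reported 48 mm, and I corrected for this from then on.
- I saw no separate force spike when the lid clicked, so the catch is judged only by the lid holding with nothing on it.

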